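# Put the checked loan set and the gate tester away

### The job

The gear check is finished: put each loan piece flat on the board with its own silhouette, lined up with it (either way round) - the belay device, the nut tool and the carabiner. Lower the gate spring tester (do not let it fall) right way up into its wooden case, then put the lid on so that it is fully closed. Do not shift the inspection mirror.

Things in the scene. Friction and masses are not known exactly. Their poses are not given: they have to be found in the camera images.
- belay_mid (a point): the battered steel belay device, a loose upright tube with two slots open to the top: body 58 x 40 x 32 mm high, and a flat ring sticking out of each short end (82 mm over all). Origin at its centre, 16 mm above its underside; x along the length, y across the 40 mm width (the plain sides to grip), z up. About 0.11 kg.
- nut_tool_mid (a point): the pewter-grey aluminium nut tool, a loose flat bar 155 mm long with a hooked tip at +x and a round eye at -x; its middle is a handle 84 x 20 x 10 mm thick, the ends are 5 to 6 mm thick. Origin at the centre of the handle, 5 mm above its underside; x along the length, y across the 20 mm width (to grip), z up. About 0.075 kg.
- carabiner_mid (a point): the aluminium oval carabiner lying flat, a loose closed ring of 12 mm round bar, 108 mm long, 56 mm wide outside and 32 mm wide inside. Origin at the centre of the ring, 6 mm above its underside; x along the length, y across the width (grip it over both long sides, 56 mm), z up. About 0.075 kg.
- tester_mid (a point): the nickel gate spring tester, a loose small block 66 x 30 x 26 mm high with a white scale on top, a push rod with a foot at the +x end and a thumb ring at the -x end, 96 mm over all. Origin at its centre, 13 mm above its underside; x along the length (the block reaches from -38 to +28 mm), y across the 30 mm width (to grip), z up. About 0.16 kg.
- lid_grip (a point): the loose wooden lid of the tester's case, lying right way up: plate 132 x 100 x 8 mm with a tongue 96 x 64 x 6 mm under it that drops into the case with 8 mm of play all round, and an upright grip bar 60 mm long (x), 16 mm wide (y) and 26 mm high on top. Origin at the centre of the grip bar: 13 mm above the plate's top face, 21 mm above its underside and 27 mm above the tongue's underside, on which it lies. z up. About 0.17 kg; it fits either way round.
- case: the tester's open wooden case, fixed on the shelf: outside 124 x 92 x 44 mm high, walls and floor 6 mm, inside 112 (x) x 80 (y) x 38 mm deep with a grey lining. Origin: centre of its underside; x along the length, z up. The tester fits only lying flat along the case, either way round. With the lid fully down the plate rests on the rim and the lid's grip-bar centre is 65 mm above this origin.
- pad_belay: a fixed plywood board lying on the shelf, 176 x 80 x 6 mm, top face 6 mm above the shelf, with the silhouette of the belay device (a short block, 62 x 44 mm, with two light slots and a small ring at each end) set in dark grey at its middle. Origin: centre of the underside (6 mm below the top face); x runs along the length of board and silhouette, z up. The belay device lies on it either way round.
- pad_nut_tool: a fixed plywood board lying on the shelf, 176 x 80 x 6 mm, top face 6 mm above the shelf, with the silhouette of the nut tool (long and slim, 155 mm, with a round eye at -x and a hook at +x) set in dark grey at its middle. Origin: centre of the underside (6 mm below the top face); x runs along the length of board and silhouette, z up. The nut tool lies on it either way round.
- pad_carabiner: a fixed plywood board lying on the shelf, 176 x 80 x 6 mm, top face 6 mm above the shelf, with the silhouette of the carabiner (an oval ring, 110 x 60 mm) set in dark grey at its middle. Origin: centre of the underside (6 mm below the top face); x runs along the length of board and silhouette, z up. The carabiner lies on it either way round.
- mirror: the inspection mirror, a loose bystander already set up: round base of 62 mm diameter, a threaded post with a knurled brass knob, and a tilted 44 mm mirror at the top, about 92 mm high. Origin: centre of the underside. Not to be moved.
Things that resemble listed ones, but are neither listed nor needed, are in the scene too. Leave any blue or green look-alike of the case alone.

How it is judged:
By the outcome, as a careful person would: the job done as asked, in the order asked, and still so for the second after the job is handed in, with the robot touching nothing.
It also fails if it takes over 138 s, if anything falls off the work surface, if the arm or the gripper's body presses on something with over 40 N, if the wrist force passes 120 N, or if a joint passes its speed limit or range.

### The arm

A 7-joint arm with a two-finger parallel gripper is mounted at the origin on the work surface. World frame = base frame: x ahead of the robot, y to its left, z up, the work surface at z = 0. Lengths are in m, angles in rad, forces in N, time in s.
With the tool pointing down it reaches from about 0.4 to 0.85 m from the base axis. Payload 10.4 kg.
Tool frame: the origin (TCP) lies midway between the tips of the shut fingers; the grasp point (between the pads) lies 19 mm behind it; z points along the fingers, y is the line along which they close (so a half turn about z gives the same grasp; the last joint's range is limited). The gripper opens to 85 mm and grips with 20 to 120 N. Pads are 22 mm wide; open, the fingers measure 114 mm over their backs; the gripper's body (76 mm by 85 mm) begins 54 mm behind the grasp point. The pads swing forward as they close: fully open they stand 13 mm farther back than shut.
Start: joints at [1.162, 0.332, -0.065, 1.46, 0.022, 1.35, -0.088], TCP at [0.235, -0.579, 0.231] pointing down, gripper open.
Joint ranges: [-2.6, 2.6], [-0.5, 2.12], [-1.47, 1.34], [0.16, 2.42], [-1.27, 4.41], [0.06, 2.06], [-2.6, 2.6]. Speed limits (rad/s): [2.22, 2.22, 2.79, 2.79, 3.14, 3.14, 3.14].

### API

Orientations are given as a unit quaternion [x, y, z, w].
In Python, from workcell import monitor, eyes, manip gives the robot as it stands.
- The arm moves only by the tool send_rows, never from a script. Its arguments are lists of equal length, an entry for each row: "offset": the shift along the tool's x, y, z in mm, a list of three; "roll": the turn about the tool's z in rad. In form: {"offset": [[tx, ty, tz], ...], "roll": [roll, ...]}. A call has exactly 5 rows; each row is the pose to reach, as a shift and turn from the pose commanded when the call began, along the tool's axes at that moment; what a row does not reach only later rows make up. A row lasts 1/12 s, in which the tool goes at most 41.7 mm and 7.16 degrees, less where a joint would pass 70% of its speed; a pose out of reach is approached as far as the arm can. A call with a gripper value outside its range is refused whole. "jaw" is the opening, from 0 (shut) to 1 (fully open), set as the call begins (left out, the last holds). The fingers move at their own pace and stop on an object; "newtons" is the grip in N (left out, the last holds). Time passes only in rows, so rows that repeat a pose let the fingers close, or fill a call up. It gives the time, the measured TCP pose, the force and the opening at its end, in the units of the state.
- monitor.get_obs(): the state, without advancing time (a new reading comes with each control period).
- eyes.camera(name): name is "scene" or "top"; returns (picture, depth): 400x640x3 uint8, blue, green, red; 400x640 float32, m along the optical axis (not along the pixel's ray), 0 where there is no reading.
- eyes.camera_params(name): a dict with "fovy" (degrees; the focal length in pixels is half the picture's height over the tangent of half this angle, whatever the lens; pixels are square), "cx", "cy" (the principal point, pixels), "k1" (the pictures are not rectified: a ray, as slopes to the right and down, at radius r is drawn at 1 + k1 r^2 times it, then the intrinsics apply), "R" (3x3) and "t" (3): a world point X has camera coordinates R X + t. Camera axes: x right, y down, z forward; pixel columns grow to the right and rows downward; lengths in m; the calibration is good to about 2 mm. A picture is of the moment at which its call begins. camera_params takes no time and is no camera call.
- manip.hand_in(): hands the job in, once; it reports no verdict.
The state is a dict: "clock": time; "joint_pos": joint angles; "joint_velocities": joint speeds; "tau": joint torques, N m; "position": TCP position; "ee_rot": TCP orientation; "ft_force": force on the tool from outside, world axes, zero at the start; "torque": the same for the moment, N m; "grip_width": opening from 0.0 (shut) to 1.0 (fully open).
Only numpy, scipy, OpenCV 4.12 (cv2) and the standard library are available. Lean on these libraries where they do the work, as an engineer would, in place of code of your own. Each camera call takes 0.05 s, during which the arm holds its last target. There are 200 camera calls.

## Working session

There is one attempt and no reset: what is moved stays moved. The work goes in short steps, Python scripts to look and compute and a tool call to move; the robot and the scene stay as the last step left them, time stands still between calls to the robot, and variables do not carry over. Pictures are saved under pics/ and viewed, on a budget of 18 in all, crops included, one or two more only if the job needs it, and the job is handed in when it is done.

Besides the shell and the picture viewer there is one more tool, called after "Emit:" as name(argument=value, ...) on one line, values as JSON. send_rows: Moves the arm, as the interface text tells. Its arguments: {"type":"object","properties":{"offset":{"type":"array"},"roll":{"type":"array"},"jaw":{"type":"number"},"newtons":{"type":"number"}},"required":["offset","roll"]}

```bash
mkdir -p pics; ls
cat > h.py <<'E'
import numpy as np, cv2
from workcell import monitor, eyes, manip
def snap(n):
    im,d=eyes.camera(n); np.savez(f'{n}.npz',im=im,d=d); return im,d
def load(n):
    z=np.load(f'{n}.npz'); return z['im'],z['d']
def K(n):
    p=eyes.camera_params(n); f=200/np.tan(np.radians(p['fovy'])/2); return p,f
def ray(n,uv):
    p,f=K(n); uv=np.atleast_2d(np.array(uv,float))
    q=np.stack([(uv[:,0]-p['cx'])/f,(uv[:,1]-p['cy'])/f],1); s=q.copy()
    for _ in range(20): s=q/(1+p['k1']*(s**2).sum(1,keepdims=True))
    R=np.array(p['R']);t=np.array(p['t'])
    return -R.T@t, np.c_[s,np.ones(len(s))]@R
def plane(n,uv,z):
    o,d=ray(n,uv); return o+d*((z-o[2])/d[:,2])[:,None]
def pts(n,uv,dep):
    o,d=ray(n,uv); return o+d*np.asarray(dep)[:,None]
def proj(n,X):
    p,f=K(n); c=np.atleast_2d(X)@np.array(p['R']).T+np.array(p['t']); s=c[:,:2]/c[:,2:]
    s=s*(1+p['k1']*(s**2).sum(1,keepdims=True)); return s*f+[p['cx'],p['cy']]
E
python3 - <<'E'
from h import *
for n in('scene','top'):
    im,d=snap(n); cv2.imwrite(f'pics/{n}0.png',cv2.resize(im,(800,500),interpolation=cv2.INTER_AREA)); p,f=K(n); print(n,f,p['k1'],-np.array(p['R']).T@p['t'],p['R'][2])
print(monitor.get_obs())
E
```

```text
pics
scene 518.5423181361342 0.05947786755349344 [ 1.41424504 -0.17339969  1.19075551] [-0.63992223  0.12172789 -0.75873702]
top 414.1629559469953 0.022564858856704048 [ 0.29737065 -0.0026034   1.22450496] [ 0.14980674  0.02601658 -0.98837294]
{'clock': 0.1, 'joint_pos': array([ 1.1624187 ,  0.33283915, -0.06467435,  1.46087645,  0.02162015,
        1.34991883, -0.088488  ]), 'joint_velocities': array([-0.00035971, -0.00177954, -0.00027186, -0.00300473,  0.00015524,
       -0.001457  , -0.0008101 ]), 'tau': array([ 1.63836772e-03, -6.26750708e+01,  4.91113623e-02, -3.92431891e+01,
        1.63931202e-02,  6.97855692e-03,  6.93626566e-05]), 'position': array([ 0.2350183 , -0.57875086,  0.23056729]), 'ee_rot': array([ 9.81453207e-01,  1.91700679e-01, -1.72751659e-04, -6.50431607e-04]), 'ft_force': array([ 0.03308995, -0.5815751 , -0.27383264]), 'torque': array([ 0.03365367,  0.02859161, -0.02482316]), 'grip_width': 0.9964376791033633}
```

View pics/scene0.png

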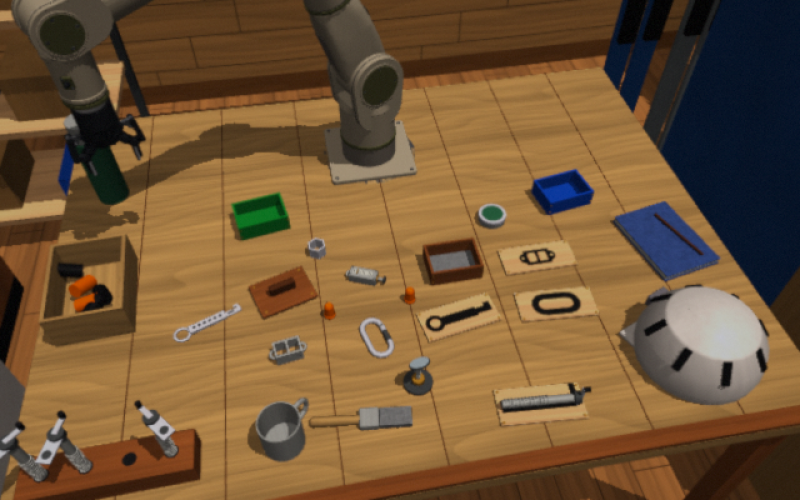

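View pics/top0.png

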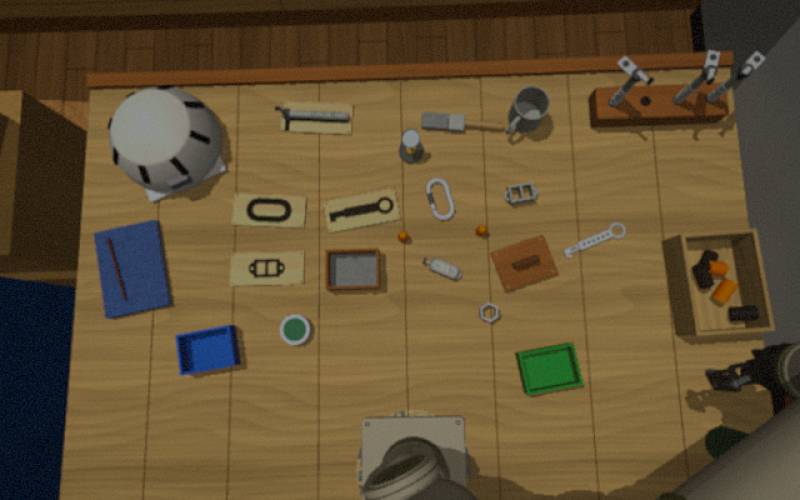

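Run:
```python
from h import *
im,d=load('top')
v,u=np.mgrid[0:400,0:640]; P=pts('top',np.c_[u.ravel(),v.ravel()],d.ravel()).reshape(400,640,3)
z=P[...,2]
print('table z',np.median(z[255:265,300:420]))
roi=np.zeros((400,640),np.uint8); roi[100:270,170:520]=1
m=((z>0.0035)&(d>0)).astype(np.uint8)*roi
n,l,s,c=cv2.connectedComponentsWithStats(m)
for i in range(1,n):
    if s[i,4]<40: continue
    k=l==i; h=np.percentile(z[k],[50,95]); X=P[k]
    r=cv2.minAreaRect((X[:,:2]*1000).astype(np.float32))
    print(c[i].round(),s[i,4],'z',h.round(3),'rect c',np.round(r[0]),np.round(r[1]),round(r[2],1))
cv2.imwrite('pics/crop1.png',cv2.resize(im[110:270,175:510],(800,382),interpolation=cv2.INTER_CUBIC))
```

```text
table z 9.382648321465403e-05
[174. 121.] 331 z [0.022 0.05 ] rect c [756. 452.] [ 34. 126.] 83.6
[256. 103.] 284 z [0.006 0.01 ] rect c [805. 220.] [174.  26.] 88.0
[368. 102.] 271 z [0.016 0.022] rect c [ 794. -139.] [198.  18.] 87.7
[416. 102.] 131 z [0.027 0.062] rect c [ 789. -278.] [25. 89.] 15.4
[488. 100.] 60 z [0.009 0.018] rect c [ 788. -504.] [106.   9.] 87.8
[328. 117.] 412 z [0.02 0.09] rect c [748. -16.] [62. 84.] 50.0
[352. 159.] 321 z [0.01  0.014] rect c [619. -76.] [111.  62.] 17.4
[416. 155.] 279 z [0.027 0.035] rect c [ 624. -273.] [84. 50.] 87.3
[289. 168.] 1218 z [0.006 0.01 ] rect c [601. 112.] [ 89. 182.] 10.7
[216. 168.] 1151 z [0.006 0.01 ] rect c [605. 334.] [180.  83.] 86.0
[384. 184.] 76 z [0.031 0.041] rect c [ 540. -174.] [30. 32.] 88.9
[477. 191.] 295 z [0.009 0.014] rect c [ 510. -438.] [ 36. 151.] 19.6
[322. 189.] 72 z [0.034 0.042] rect c [527.  14.] [24. 30.] 6.7
[419. 210.] 1549 z [0.014 0.038] rect c [ 459. -273.] [105. 139.] 17.8
[282. 215.] 1336 z [0.008 0.045] rect c [457. 135.] [135. 106.] 89.0
[213. 215.] 1274 z [0.006 0.01 ] rect c [462. 339.] [182.  82.] 88.6
[354. 215.] 292 z [0.025 0.029] rect c [451. -78.] [96. 34.] 69.5
[391. 250.] 102 z [0.028 0.033] rect c [ 344. -183.] [45. 44.] 85.4
[236. 261.] 384 z [0.022 0.026] rect c [324. 268.] [72. 49.] 88.7
[180. 265.] 170 z [0.018 0.046] rect c [318. 434.] [57. 29.] 88.7
```

View pics/crop1.png

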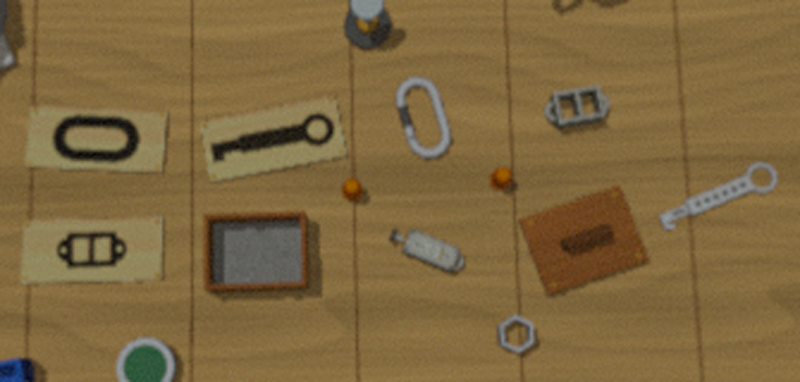

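```bash
cat > meas.py <<'E'
from h import *
obj={ # name: approx center, radius, z plane, kind
'belay':((.622,-.270),.062,.032,'g'),'nut':((.510,-.438),.095,.008,'g'),'cara':((.619,-.076),.07,.008,'g'),'tester':((.451,-.078),.062,.026,'g'),
'p_cara':((.604,.334),.08,.006,'d'),'p_nut':((.601,.112),.088,.006,'d'),'p_belay':((.461,.339),.07,.006,'d')}
def mask(n,im,kind):
    hsv=cv2.cvtColor(im,cv2.COLOR_BGR2HSV); S,V=hsv[...,1],hsv[...,2]
    return ((S<70)&(V>90)) if kind=='g' else (V<75)
def measure(n,im,name,c=None):
    c0,r,z,k=obj[name]; c=c0 if c is None else c
    vv,uu=np.nonzero(mask(n,im,k)); X=plane(n,np.c_[uu,vv],z)[:,:2]
    s=np.hypot(*(X-c).T)<r; X=X[s]*1000
    if len(X)<10: return None
    m=X.mean(0); w,V=np.linalg.eigh(np.cov(X.T)); a=np.degrees(np.arctan2(V[1,1],V[0,1]))%180
    R=cv2.minAreaRect(X.astype(np.float32)); b=R[2] if R[1][0]>R[1][1] else R[2]+90
    return len(X),m,a,np.array(R[0]),np.array(R[1]),b%180
if __name__=='__main__':
    for n in('top','scene'):
        im,d=load(n)
        for k in obj:
            r=measure(n,im,k)
            if r: print(n,k,r[0],'mean',r[1].round(1),'pca',r[2].round(1),'rect',r[3].round(1),r[4].round(),round(r[5],1))
E
python3 meas.py
python3 - <<'E'
from h import *
for n in('top','scene'):
    im,d=load(n); v,u=np.mgrid[0:400,0:640]; P=pts(n,np.c_[u.ravel(),v.ravel()],d.ravel()).reshape(400,640,3)
    for nm,c,r,lo,hi in(('lidplate',(.459,-.273),.11,.010,.02),('grip',(.459,-.273),.06,.034,.05),('case',(.457,.135),.09,.038,.05),('pcara',(.604,.334),.11,.004,.009),('pnut',(.601,.112),.11,.004,.009),('pbel',(.461,.339),.11,.004,.009),('tester',(.451,-.078),.062,.02,.03),('belay',(.622,-.27),.06,.027,.036)):
        k=(d>0)&(np.hypot(P[...,0]-c[0],P[...,1]-c[1])<r)&(P[...,2]>lo)&(P[...,2]<hi)
        X=P[k]*1000; R=cv2.minAreaRect(X[:,:2].astype(np.float32)); b=R[2] if R[1][0]>R[1][1] else R[2]+90
        print(n,nm,len(X),'z',np.median(X[:,2]).round(1),'rect',np.round(R[0],1),np.round(R[1]),round(b%180,1))
E
```

```text
top belay 176 mean [ 623.6 -268. ] pca 98.0 rect [ 624.6 -266.6] [41. 79.] 97.3
top nut 371 mean [ 511.1 -441. ] pca 112.5 rect [ 511.7 -437.7] [ 37. 155.] 110.0
top cara 291 mean [620.6 -82.6] pca 12.7 rect [621.9 -79.8] [107.  56.] 13.4
top tester 249 mean [449.4 -83.6] pca 65.1 rect [450.4 -81.5] [87. 30.] 65.6
top p_cara 312 mean [605.5 335. ] pca 87.0 rect [604.2 335.5] [104.  56.] 88.4
top p_nut 294 mean [599.2 111.1] pca 100.4 rect [602.1 112. ] [ 38. 152.] 96.9
top p_belay 136 mean [462.9 339.9] pca 89.5 rect [461.9 339.2] [79. 39.] 88.6
scene belay 192 mean [ 631.1 -270.7] pca 97.4 rect [ 629.8 -270.3] [75. 52.] 85.0
scene nut 372 mean [ 514.7 -441.4] pca 112.9 rect [ 513.2 -440.4] [ 37. 154.] 113.8
scene cara 305 mean [624.5 -82.6] pca 12.3 rect [623. -80.] [108.  56.] 13.9
scene tester 191 mean [454.4 -83.6] pca 64.9 rect [455.2 -79.5] [86. 30.] 66.6
scene p_cara 294 mean [606.2 336.6] pca 85.0 rect [605.8 335.8] [107.  56.] 85.9
scene p_nut 288 mean [600.6 107.8] pca 100.7 rect [599.  110.3] [ 37. 154.] 100.9
scene p_belay 92 mean [463.8 337. ] pca 88.9 rect [463.3 337. ]
[... 250 characters left out ...]

top pnut 1063 z 6.0 rect [608.8 112.4] [201. 210.] 91.1
top pbel 1142 z 6.0 rect [460.3 337. ] [199. 209.] 130.4
top tester 223 z 25.8 rect [453.  -73.9] [85. 30.] 66.3
top belay 126 z 31.9 rect [ 623.9 -270.1] [40. 58.] 98.3
scene lidplate 1069 z 14.4 rect [ 461.1 -270.8] [109. 132.] 107.8
scene grip 118 z 39.9 rect [ 460.5 -271. ] [22. 59.] 111.8
scene case 345 z 43.2 rect [453.9 130.6] [ 98. 126.] 91.1
scene pcara 1059 z 5.8 rect [604.4 332.8] [217. 203.] 8.9
scene pnut 1199 z 6.5 rect [600.5 112.4] [215. 212.] 78.7
scene pbel 1013 z 6.1 rect [462.4 338.6] [213. 210.] 28.0
scene tester 191 z 26.0 rect [456.4 -75.9] [84. 36.] 65.4
scene belay 146 z 30.3 rect [ 628.3 -270.3] [43. 57.] 97.9
```

```bash
cat > way.py <<'E'
import sys,json,numpy as np
from workcell import monitor
# usage: way.py "x y z yaw" ...   (mm, deg); from the measured pose, prints moves in tool axes
o=monitor.get_obs(); q=o['ee_rot']; 
yaw=2*np.degrees(np.arctan2(q[1],q[0])); p=np.array(o['position'])*1000
print('now',p.round(1),'yaw',round(yaw%360,1),'t',round(o['clock'],2),'F',np.round(o['ft_force'],1),'g',round(o['grip_width'],3),'q7',round(o['joint_pos'][6],2))
F=[.15,.38,.65,.88,1]
for w in sys.argv[1:]:
    x,y,z,a=map(float,w.split()); g=np.array([x,y,z]); da=(a-yaw+180)%360-180
    n=int(max(1,np.ceil(np.linalg.norm(g-p)/152),np.ceil(abs(da)/26)))
    for i in range(n):
        c,s=np.cos(np.radians(yaw)),np.sin(np.radians(yaw)); d=(g-p)/(n-i); r=-np.radians((a-yaw+180)%360-180)/(n-i)
        t=np.array([d@[c,s,0],d@[s,-c,0],-d[2]]).round(); r=round(r,2)
        print('OFF',json.dumps([[int(round(v*f)) for v in t] for f in F]).replace(' ',''),'ROLL',[round(r*f,2) for f in F])
        p=p+t[0]*np.array([c,s,0])+t[1]*np.array([s,-c,0])-t[2]*np.array([0,0,1]); yaw-=np.degrees(r)
    print('-- at',w)
E
python3 way.py "624.5 -269.5 150 97.7" "624.5 -269.5 50 97.7" "624.5 -269.5 1 97.7"
```

```text
now [ 235.  -578.8  230.6] yaw 22.1 t 0.1 F [ 0.  -0.6 -0.3] g 0.996 q7 -0.09
OFF [[18,-5,3],[45,-13,8],[77,-23,13],[105,-31,18],[119,-35,20]] ROLL [np.float64(-0.05), np.float64(-0.13), np.float64(-0.21), np.float64(-0.29), np.float64(-0.33)]
OFF [[19,1,3],[47,2,8],[81,4,13],[109,5,18],[124,6,20]] ROLL [np.float64(-0.05), np.float64(-0.13), np.float64(-0.21), np.float64(-0.29), np.float64(-0.33)]
OFF [[17,7,3],[44,17,8],[75,29,13],[102,40,18],[116,45,20]] ROLL [np.float64(-0.05), np.float64(-0.13), np.float64(-0.21), np.float64(-0.29), np.float64(-0.33)]
OFF [[14,12,3],[36,31,8],[62,53,14],[84,71,18],[95,81,21]] ROLL [np.float64(-0.05), np.float64(-0.13), np.float64(-0.21), np.float64(-0.29), np.float64(-0.33)]
-- at 624.5 -269.5 150 97.7
OFF [[0,0,15],[0,0,38],[0,0,65],[0,0,88],[0,0,100]] ROLL [np.float64(0.0), np.float64(0.0), np.float64(0.0), np.float64(0.0), np.float64(0.0)]
-- at 624.5 -269.5 50 97.7
OFF [[0,0,7],[0,0,19],[0,0,32],[0,0,43],[0,0,49]] ROLL [np.float64(0.0), np.float64(0.0), np.float64(0.0), np.float64(0.0), np.float64(0.0)]
-- at 624.5 -269.5 1 97.7
```

Emit:
send_rows(offset=[[18,-5,3],[45,-13,8],[77,-23,13],[105,-31,18],[119,-35,20]], roll=[-0.05,-0.13,-0.21,-0.29,-0.33], jaw=1, newtons=40)

```text
clock: 0.52
position: [0.336, -0.4981, 0.2104]
ee_rot: [0.935, 0.355, 0.001, -0.001]
ft_force: [0.7, 0.4, 0.5]
grip_width: 0.999
```

Emit:
send_rows(offset=[[19,1,3],[47,2,8],[81,4,13],[109,5,18],[124,6,20]], roll=[-0.05,-0.13,-0.21,-0.29,-0.33])

```text
clock: 0.93
position: [0.4324, -0.4221, 0.1906]
ee_rot: [0.864, 0.503, 0.0, -0.001]
ft_force: [0.9, 0.5, 0.7]
grip_width: 1.002
```

Emit:
send_rows(offset=[[17,7,3],[44,17,8],[75,29,13],[102,40,18],[116,45,20]], roll=[-0.05,-0.13,-0.21,-0.29,-0.33])

```text
clock: 1.35
position: [0.5292, -0.3446, 0.1706]
ee_rot: [0.77, 0.638, 0.001, -0.0]
ft_force: [0.1, 0.1, -0.0]
grip_width: 1.001
```

Emit:
send_rows(offset=[[14,12,3],[36,31,8],[62,53,14],[84,71,18],[95,81,21]], roll=[-0.05,-0.13,-0.21,-0.29,-0.33])

```text
clock: 1.77
position: [0.6267, -0.2672, 0.1497]
ee_rot: [0.655, 0.755, 0.0, -0.0]
ft_force: [0.4, 1.0, 0.3]
grip_width: 0.999
```

Emit:
send_rows(offset=[[0,0,10],[0,0,25],[0,0,40],[0,0,50],[0,0,50]], roll=[0,0,0,0,0])

```text
clock: 2.18
position: [0.6225, -0.2713, 0.0975]
ee_rot: [0.659, 0.752, -0.001, -0.002]
ft_force: [-0.4, -0.7, 0.6]
grip_width: 0.999
```

```bash
sed -i 's/\[round(r\*f,2) for f in F\]/json.dumps([round(float(r*f),2) for f in F])/' way.py; python3 way.py "624.5 -269.5 1 97.7"
python3 - <<'E'
from h import *
im,_=snap('scene'); p=proj('scene',[[.6245,-.2695,.03]])[0].astype(int); print(p)
cv2.imwrite('pics/s1.png',cv2.resize(im[p[1]-60:p[1]+60,p[0]-80:p[0]+80],(800,600),interpolation=cv2.INTER_CUBIC))
E
```

```text
now [ 622.5 -271.3   97.5] yaw 97.6 t 2.18 F [-0.4 -0.7  0.6] g 0.999 q7 0.31
OFF [[0,0,15],[0,1,37],[1,1,63],[1,2,85],[1,2,97]] ROLL [-0.0, -0.0, -0.0, -0.0, -0.0]
-- at 624.5 -269.5 1 97.7
[229 276]
```

View pics/s1.png

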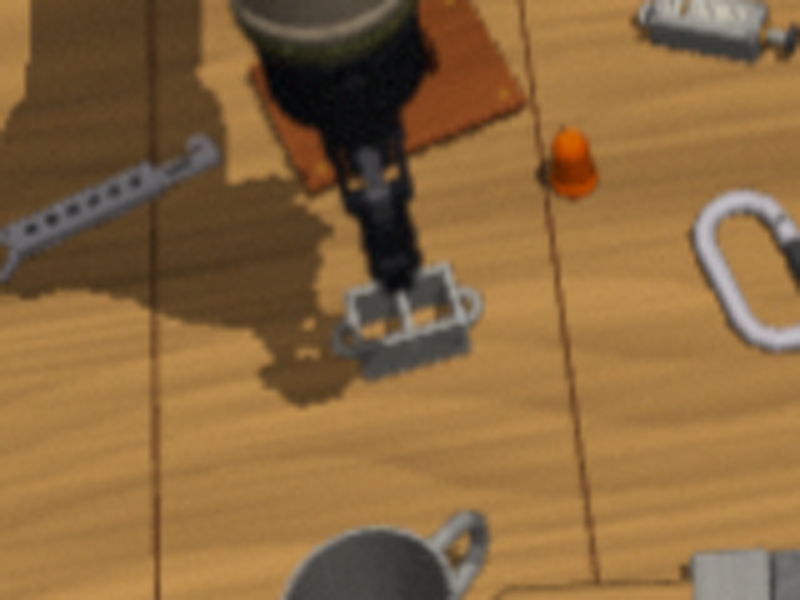

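Emit:
send_rows(offset=[[1,1,15],[1,2,45],[1,2,75],[1,2,96],[1,2,96]], roll=[0,0,0,0,0])

```text
clock: 2.65
position: [0.6237, -0.268, -0.0004]
ee_rot: [0.658, 0.753, -0.001, -0.003]
ft_force: [-0.6, 0.8, -1.0]
grip_width: 1.0
```

Emit:
send_rows(offset=[[0,0,0],[0,0,0],[0,0,0],[0,0,0],[0,0,0]], roll=[0,0,0,0,0], jaw=0)

```text
clock: 3.07
position: [0.6278, -0.269, 0.0066]
ee_rot: [0.658, 0.753, 0.0, 0.002]
ft_force: [-1.1, -0.0, 7.1]
grip_width: 0.458
```

Emit:
send_rows(offset=[[0,0,0],[0,0,0],[0,0,0],[0,0,0],[0,0,0]], roll=[0,0,0,0,0])

```text
clock: 3.48
position: [0.6278, -0.269, 0.0066]
ee_rot: [0.658, 0.753, 0.0, 0.002]
ft_force: [-1.1, 0.3, 7.1]
grip_width: 0.459
```

```bash
python3 way.py "623 -270 90 97.7" "463 338.5 90 89" "463 338.5 9 89"
```

```text
now [ 627.8 -269.     6.6] yaw 97.7 t 3.48 F [-1.1  0.3  7.1] g 0.459 q7 0.28
OFF [[0,-1,-12],[0,-2,-32],[0,-3,-54],[0,-4,-73],[0,-5,-83]] ROLL [0.0, 0.0, 0.0, 0.0, 0.0]
-- at 623 -270 90 97.7
OFF [[19,-2,0],[48,-6,0],[81,-10,0],[110,-13,0],[125,-15,0]] ROLL [0.0, 0.01, 0.02, 0.03, 0.03]
OFF [[19,-3,0],[47,-7,0],[81,-12,0],[109,-17,0],[124,-19,0]] ROLL [0.0, 0.01, 0.02, 0.03, 0.03]
OFF [[19,-3,0],[47,-9,0],[81,-15,0],[109,-20,0],[124,-23,0]] ROLL [0.0, 0.01, 0.02, 0.03, 0.03]
OFF [[18,-4,0],[47,-10,0],[80,-18,0],[108,-24,0],[123,-27,0]] ROLL [0.0, 0.01, 0.02, 0.03, 0.03]
OFF [[18,-4,0],[46,-11,0],[79,-20,0],[107,-26,0],[122,-30,0]] ROLL [0.0, 0.01, 0.02, 0.03, 0.03]
-- at 463 338.5 90 89
OFF [[0,0,12],[0,0,31],[0,0,53],[0,0,71],[0,0,81]] ROLL [0.0, 0.0, 0.0, 0.0, 0.0]
-- at 463 338.5 9 89
```

```bash
python3 - <<'E'
s=open('way.py').read()
s=s.replace("F=[.15","import os\nif os.path.exists('cmd.json'): *p,yaw=json.load(open('cmd.json')); p=np.array(p)\nprint('cmd',np.round(p,1),round(yaw,1))\nF=[.15")
s+="json.dump([*p,yaw],open('cmd.json','w'))\n"
open('way.py','w').write(s)
import numpy as np,json
p=np.array([235.0,-578.8,230.6]);yaw=22.1
for t,r in(((119,-35,20),-.33),((124,6,20),-.33),((116,45,20),-.33),((95,81,21),-.33),((0,0,50),0),((1,2,96),0)):
    c,s=np.cos(np.radians(yaw)),np.sin(np.radians(yaw))
    p=p+t[0]*np.array([c,s,0])+t[1]*np.array([s,-c,0])-t[2]*np.array([0,0,1]); yaw-=np.degrees(r)
json.dump([*p,yaw],open('cmd.json','w'))
E
python3 way.py "626 -269 80 97.7" "463.5 339.5 80 89" "463.5 339.5 30 89"
```

```text
now [ 627.8 -269.     6.6] yaw 97.7 t 3.48 F [-1.1  0.3  7.1] g 0.459 q7 0.28
cmd [ 626.4 -268.2    3.6] 97.7
OFF [[0,0,-11],[0,0,-29],[-1,-1,-49],[-1,-1,-67],[-1,-1,-76]] ROLL [0.0, 0.0, 0.0, 0.0, 0.0]
-- at 626 -269 80 97.7
OFF [[19,-2,0],[48,-6,0],[81,-10,0],[110,-14,0],[125,-16,0]] ROLL [0.0, 0.01, 0.02, 0.03, 0.03]
OFF [[19,-3,0],[47,-7,0],[81,-12,0],[109,-17,0],[124,-19,0]] ROLL [0.0, 0.01, 0.02, 0.03, 0.03]
OFF [[19,-3,0],[47,-9,0],[81,-15,0],[109,-20,0],[124,-23,0]] ROLL [0.0, 0.01, 0.02, 0.03, 0.03]
OFF [[18,-4,0],[47,-10,0],[80,-18,0],[108,-24,0],[123,-27,0]] ROLL [0.0, 0.01, 0.02, 0.03, 0.03]
OFF [[18,-5,0],[47,-12,0],[80,-20,0],[108,-27,0],[123,-31,0]] ROLL [0.0, 0.01, 0.02, 0.03, 0.03]
-- at 463.5 339.5 80 89
OFF [[0,0,8],[0,0,19],[0,0,32],[0,0,44],[0,0,50]] ROLL [0.0, 0.0, 0.0, 0.0, 0.0]
-- at 463.5 339.5 30 89
```

Emit:
send_rows(offset=[[0,0,-11],[0,0,-29],[-1,-1,-49],[-1,-1,-67],[-1,-1,-76]], roll=[0,0,0,0,0])

```text
clock: 3.9
position: [0.6269, -0.2699, 0.084]
ee_rot: [0.658, 0.753, 0.001, 0.002]
ft_force: [0.3, -0.0, 0.3]
grip_width: 0.461
```

Emit:
send_rows(offset=[[19,-2,0],[48,-6,0],[81,-10,0],[110,-14,0],[125,-16,0]], roll=[0,0.01,0.02,0.03,0.03])

```text
clock: 4.32
position: [0.5924, -0.1434, 0.0807]
ee_rot: [0.668, 0.744, 0.0, -0.0]
ft_force: [1.3, 0.9, -0.6]
grip_width: 0.464
```

Emit:
send_rows(offset=[[19,-3,0],[47,-7,0],[81,-12,0],[109,-17,0],[124,-19,0]], roll=[0,0.01,0.02,0.03,0.03])

```text
clock: 4.73
position: [0.5603, -0.0228, 0.0807]
ee_rot: [0.679, 0.734, 0.0, -0.0]
ft_force: [0.3, -0.1, -0.8]
grip_width: 0.462
```

Emit:
send_rows(offset=[[19,-3,0],[47,-9,0],[81,-15,0],[109,-20,0],[124,-23,0]], roll=[0,0.01,0.02,0.03,0.03])

```text
clock: 5.15
position: [0.528, 0.0991, 0.0808]
ee_rot: [0.69, 0.724, 0.001, -0.0]
ft_force: [0.2, -0.0, -1.3]
grip_width: 0.461
```

Emit:
send_rows(offset=[[18,-4,0],[47,-10,0],[80,-18,0],[108,-24,0],[123,-27,0]], roll=[0,0.01,0.02,0.03,0.03])

```text
clock: 5.57
position: [0.4952, 0.2208, 0.0809]
ee_rot: [0.701, 0.713, 0.001, -0.0]
ft_force: [-0.1, 0.2, -1.3]
grip_width: 0.46
```

Emit:
send_rows(offset=[[18,-5,0],[47,-12,0],[80,-20,0],[108,-27,0],[123,-31,0]], roll=[0,0.01,0.02,0.03,0.03])

```text
clock: 5.98
position: [0.4621, 0.3433, 0.0809]
ee_rot: [0.711, 0.703, 0.001, -0.001]
ft_force: [0.3, 0.3, -0.8]
grip_width: 0.461
```

Emit:
send_rows(offset=[[0,0,8],[0,0,20],[0,0,40],[0,0,50],[0,0,50]], roll=[0,0,0,0,0])

```text
clock: 6.4
position: [0.4629, 0.3368, 0.0272]
ee_rot: [0.713, 0.701, -0.003, -0.0]
ft_force: [0.6, 0.1, -2.2]
grip_width: 0.459
```

Run:
```python
from h import *
o=monitor.get_obs();print(o['position'],o['grip_width'],o['ft_force'])
im,_=snap('scene'); p=proj('scene',[[.463,.339,.03]])[0].astype(int); print(p)
cv2.imwrite('pics/s2.png',cv2.resize(im[p[1]-45:p[1]+45,p[0]-60:p[0]+60],(800,600),interpolation=cv2.INTER_CUBIC))
```

```text
[0.46287357 0.33682182 0.02723518] 0.4593040786031653 [ 0.61048049  0.13711097 -2.1642208 ]
[430 199]
```

View pics/s2.png

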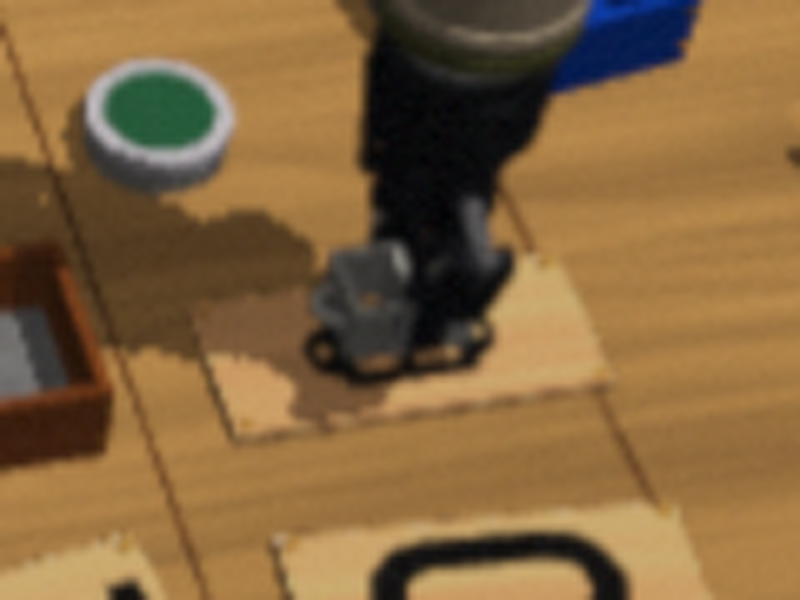

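Emit:
send_rows(offset=[[0,0,0],[0,0,1],[0,0,2],[0,0,3],[0,0,4]], roll=[0,0,0,0,0])

```text
clock: 6.87
position: [0.4638, 0.3397, 0.0266]
ee_rot: [0.712, 0.702, 0.0, 0.0]
ft_force: [0.4, 0.4, -1.2]
grip_width: 0.454
```

Emit:
send_rows(offset=[[0,0,1],[0,0,2],[0,0,3],[0,0,4],[0,0,4]], roll=[0,0,0,0,0])

```text
clock: 7.28
position: [0.4635, 0.3395, 0.022]
ee_rot: [0.712, 0.702, -0.0, 0.0]
ft_force: [-0.2, -0.2, -1.2]
grip_width: 0.461
```

Run:
```python
from h import *
n='top'; im,d=snap(n); s,_=snap('scene')
print(monitor.get_obs()['ft_force'])
p=proj(n,[[.463,.339,.03]])[0].astype(int)
a=im[p[1]-40:p[1]+40,p[0]-40:p[0]+40]
p=proj('scene',[[.463,.339,.03]])[0].astype(int)
b=s[p[1]-40:p[1]+40,p[0]-40:p[0]+40]
cv2.imwrite('pics/s3.png',cv2.resize(np.hstack([a,b]),(800,400),interpolation=cv2.INTER_CUBIC))
```

```text
[-0.03013528 -0.88422216 -1.51698888]
```

View pics/s3.png

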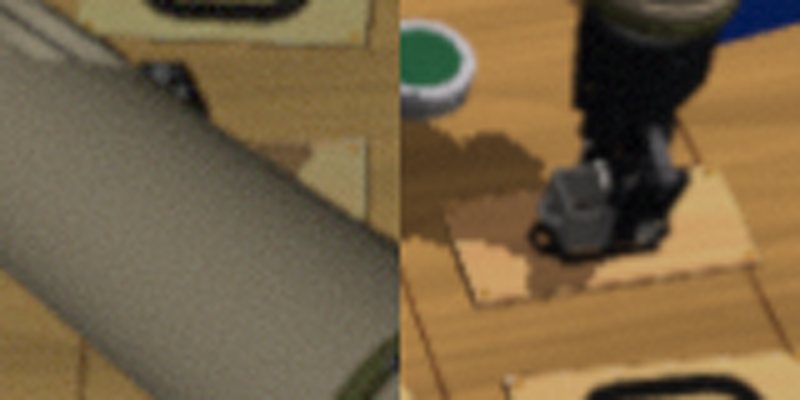

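Run:
```python
from h import *
s,_=load('scene'); p=proj('scene',[[.463,.339,.03]])[0]; o=(p-[50,40]).astype(int)
b=cv2.resize(s[o[1]:o[1]+75,o[0]:o[0]+100],(800,600),interpolation=cv2.INTER_CUBIC)
def P(X): return tuple(int(v) for v in (proj('scene',[X])[0]-o+.5)*8)
z0=.017
for z in(z0,z0+.032):
    c=[P((.4635+a,.339+b_,z)) for a,b_ in((.02,-.029),(.02,.029),(-.02,.029),(-.02,-.029))]
    cv2.polylines(b,[np.array(c)],True,(0,0,255),1)
cv2.circle(b,P((.4855,.3395,.027)),6,(255,0,255),2)
cv2.circle(b,P((.4415,.3395,.027)),6,(255,255,0),2)
cv2.imwrite('pics/s4.png',b)
```

```text
(no output)
```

View pics/s4.png

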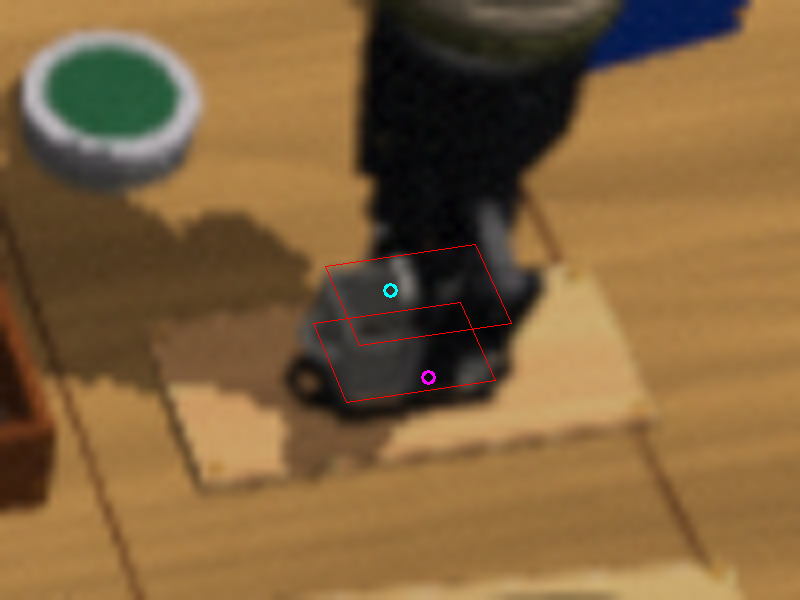

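Emit:
send_rows(offset=[[0,0,2],[0,0,4],[0,0,6],[0,0,8],[0,0,9]], roll=[0,0,0,0,0])

```text
clock: 7.8
position: [0.4635, 0.3395, 0.0129]
ee_rot: [0.712, 0.702, -0.0, -0.0]
ft_force: [-0.4, 0.3, -1.3]
grip_width: 0.462
```

Emit:
send_rows(offset=[[0,0,0],[0,0,0],[0,0,0],[0,0,0],[0,0,0]], roll=[0,0,0,0,0])

```text
clock: 8.22
position: [0.4637, 0.3396, 0.0134]
ee_rot: [0.712, 0.702, 0.0, 0.0]
ft_force: [-0.6, 0.4, -0.8]
grip_width: 0.464
```

Emit:
send_rows(offset=[[0,0,1],[0,0,2],[0,0,2],[0,0,2],[0,0,2]], roll=[0,0,0,0,0])

```text
clock: 8.63
position: [0.4638, 0.3397, 0.0125]
ee_rot: [0.712, 0.702, 0.0, 0.0]
ft_force: [-4.5, -3.7, 13.0]
grip_width: 0.462
```

Emit:
send_rows(offset=[[0,0,0],[0,0,0],[0,0,0],[0,0,0],[0,0,0]], roll=[0,0,0,0,0], jaw=0.8)

```text
clock: 9.05
position: [0.4636, 0.3395, 0.0111]
ee_rot: [0.712, 0.702, -0.0, -0.0]
ft_force: [-0.4, 0.4, 0.1]
grip_width: 0.801
```

Emit:
send_rows(offset=[[0,0,-10],[0,0,-35],[0,0,-70],[0,0,-105],[0,0,-120]], roll=[0,0,0,0,0], jaw=1)

```text
clock: 9.47
position: [0.4646, 0.3411, 0.1366]
ee_rot: [0.712, 0.702, 0.003, 0.0]
ft_force: [-0.1, 0.4, 0.3]
grip_width: 0.999
```

```bash
python3 - <<'E'
import json
c=json.load(open('cmd.json')); c[2]+=-4-4-9-2+120; json.dump(c,open('cmd.json','w')); print(c)
E
python3 - <<'E'
from h import *
for n in('scene','top'):
    im,d=load(n)
    hsv=cv2.cvtColor(im,cv2.COLOR_BGR2HSV)
    # eye ends / hook of nut tool vs silhouette: extent along axis and width profile
    for nm,c,ax,k,z in(('nut',(511.5,-440),112.7,'g',.008),('sil',(600,110.5),100.6,'d',.006)):
        m=((hsv[...,1]<70)&(hsv[...,2]>90)) if k=='g' else hsv[...,2]<75
        v,u=np.nonzero(m); X=plane(n,np.c_[u,v],z)[:,:2]*1000-c
        a=np.radians(ax); s=X@[np.cos(a),np.sin(a)]; t=X@[-np.sin(a),np.cos(a)]
        k=(abs(s)<100)&(abs(t)<30); s,t=s[k],t[k]; h=abs(s)<35
        A=np.polyfit(s[h],t[h],1)
        print(n,nm,'s',s.min().round(1),s.max().round(1),'t at 0',A[1].round(1),'slope deg',np.degrees(A[0]).round(1))
E
python3 way.py "512 -440 150 112.7"
```

```text
[463.4596106223789, 339.83962946693265, 130.6, 89.1360620303063]
scene nut s -77.8 76.5 t at 0 -1.9 slope deg -0.2
scene sil s -77.1 77.0 t at 0 -0.4 slope deg -0.4
top nut s -75.4 79.9 t at 0 0.4 slope deg -1.1
top sil s -75.2 77.8 t at 0 0.4 slope deg -0.6
now [464.6 341.1 136.6] yaw 89.2 t 9.47 F [-0.1  0.4  0.3] g 0.999 q7 -0.92
cmd [463.5 339.8 130.6] 89.1
OFF [[-20,2,0],[-49,4,-1],[-84,6,-2],[-114,9,-3],[-130,10,-3]] ROLL [-0.01, -0.03, -0.05, -0.06, -0.07]
OFF [[-20,0,0],[-49,0,-1],[-84,1,-2],[-114,1,-3],[-130,1,-3]] ROLL [-0.01, -0.03, -0.05, -0.06, -0.07]
OFF [[-20,-1,0],[-49,-3,-1],[-84,-5,-2],[-114,-7,-3],[-130,-8,-3]] ROLL [-0.01, -0.03, -0.05, -0.06, -0.07]
OFF [[-19,-3,0],[-49,-6,-1],[-84,-11,-2],[-114,-15,-3],[-129,-17,-3]] ROLL [-0.01, -0.03, -0.05, -0.06, -0.07]
OFF [[-19,-4,-1],[-49,-10,-2],[-83,-17,-3],[-113,-23,-4],[-128,-26,-4]] ROLL [-0.01, -0.03, -0.05, -0.06, -0.07]
OFF [[-19,-5,0],[-48,-14,-1],[-81,-23,-2],[-110,-32,-3],[-125,-36,-3]] ROLL [-0.01, -0.02, -0.04, -0.05, -0.06]
-- at 512 -440 150 112.7
```

Emit:
send_rows(offset=[[-20,2,0],[-49,4,-1],[-84,6,-2],[-114,9,-3],[-130,10,-3]], roll=[-0.01,-0.03,-0.05,-0.06,-0.07])

```text
clock: 9.88
position: [0.4723, 0.2057, 0.135]
ee_rot: [0.688, 0.725, -0.0, 0.001]
ft_force: [-0.2, 0.4, 0.4]
grip_width: 0.996
```

Emit:
send_rows(offset=[[-20,0,0],[-49,0,-1],[-84,1,-2],[-114,1,-3],[-130,1,-3]], roll=[-0.01,-0.03,-0.05,-0.06,-0.07])

```text
clock: 10.3
position: [0.4801, 0.0759, 0.1381]
ee_rot: [0.663, 0.749, -0.0, 0.001]
ft_force: [0.1, -0.0, -0.7]
grip_width: 1.005
```

Emit:
send_rows(offset=[[-20,-1,0],[-49,-3,-1],[-84,-5,-2],[-114,-7,-3],[-130,-8,-3]], roll=[-0.01,-0.03,-0.05,-0.06,-0.07])

```text
clock: 10.72
position: [0.488, -0.0541, 0.1412]
ee_rot: [0.636, 0.772, -0.0, 0.001]
ft_force: [0.2, 0.5, 0.2]
grip_width: 1.002
```

Emit:
send_rows(offset=[[-19,-3,0],[-49,-6,-1],[-84,-11,-2],[-114,-15,-3],[-129,-17,-3]], roll=[-0.01,-0.03,-0.05,-0.06,-0.07])

```text
clock: 11.13
position: [0.496, -0.1843, 0.1442]
ee_rot: [0.609, 0.793, -0.0, 0.001]
ft_force: [-1.0, -0.3, -0.5]
grip_width: 1.0
```

Emit:
send_rows(offset=[[-19,-4,-1],[-49,-10,-2],[-83,-17,-3],[-113,-23,-4],[-128,-26,-4]], roll=[-0.01,-0.03,-0.05,-0.06,-0.07])

```text
clock: 11.55
position: [0.5041, -0.3149, 0.1482]
ee_rot: [0.581, 0.814, -0.001, 0.001]
ft_force: [-0.7, -0.0, -0.1]
grip_width: 0.999
```

Emit:
send_rows(offset=[[-19,-5,0],[-48,-14,-1],[-81,-23,-2],[-110,-32,-3],[-125,-36,-3]], roll=[-0.01,-0.02,-0.04,-0.05,-0.06])

```text
clock: 11.97
position: [0.5106, -0.4446, 0.151]
ee_rot: [0.556, 0.831, -0.001, 0.0]
ft_force: [-0.9, -1.6, -0.1]
grip_width: 0.999
```

```bash
python3 way.py "512 -439 30 112" "512 -439 3 112"
python3 - <<'E'
from h import *
z=.006
im,d=snap('scene'); s,_=snap('top')
p=proj('scene',[[.463,.339,.03]])[0].astype(int); a=im[p[1]-40:p[1]+40,p[0]-40:p[0]+40]
p=proj('top',[[.463,.339,.03]])[0].astype(int); b=s[p[1]-40:p[1]+40,p[0]-40:p[0]+40]
cv2.imwrite('pics/s5.png',cv2.resize(np.hstack([a,b]),(800,400),interpolation=cv2.INTER_CUBIC))
for n,i in(('scene',im),('top',s)):
    hsv=cv2.cvtColor(i,cv2.COLOR_BGR2HSV); v,u=np.nonzero(hsv[...,2]>=0)
    D=load(n)[1]; X=pts(n,np.c_[u,v],D[v,u]); k=(np.hypot(X[:,0]-.463,X[:,1]-.339)<.06)&(abs(X[:,2]-.038)<.006)
    R=cv2.minAreaRect((X[k,:2]*1000).astype(np.float32)); print(n,k.sum(),R)
E
```

```text
now [ 510.6 -444.6  151. ] yaw 112.5 t 11.97 F [-0.9 -1.6 -0.1] g 0.999 q7 0.95
cmd [ 511.7 -440.1  149.6] 112.6
OFF [[0,0,18],[0,0,46],[1,1,78],[1,1,106],[1,1,120]] ROLL [0.0, 0.0, 0.01, 0.01, 0.01]
-- at 512 -439 30 112
OFF [[0,0,4],[0,0,10],[0,0,18],[0,0,24],[0,0,27]] ROLL [0.0, 0.0, 0.0, 0.0, 0.0]
-- at 512 -439 3 112
scene 154 ((464.7261657714844, 336.1164855957031), (58.42306137084961, 43.90150451660156), 89.1215591430664)
top 142 ((461.1077575683594, 337.259765625), (59.343997955322266, 38.657649993896484), 88.46675872802734)
```

View pics/s5.png

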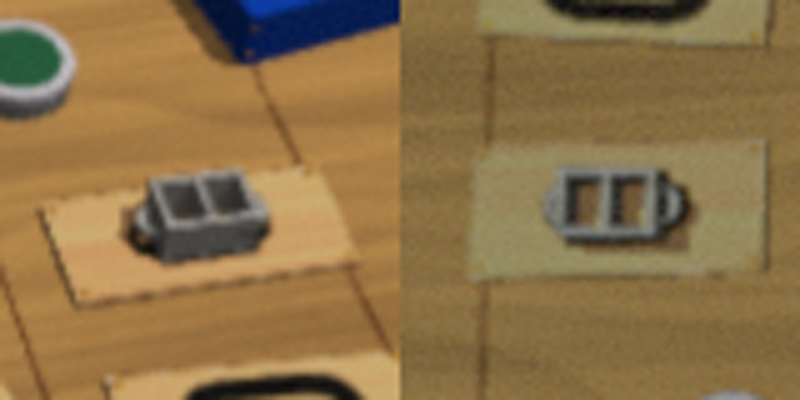

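Emit:
send_rows(offset=[[0,0,18],[0,0,46],[1,1,78],[1,1,106],[1,1,120]], roll=[0,0,0.01,0.01,0.01], jaw=0.6)

```text
clock: 12.48
position: [0.5115, -0.4364, 0.0272]
ee_rot: [0.558, 0.83, 0.001, -0.002]
ft_force: [0.7, -0.7, -0.5]
grip_width: 0.6
```

Emit:
send_rows(offset=[[0,0,7],[0,0,14],[0,0,20],[0,0,25],[0,0,27]], roll=[0,0,0,0,0], newtons=60)

```text
clock: 12.9
position: [0.5128, -0.4392, 0.0036]
ee_rot: [0.559, 0.829, -0.0, 0.0]
ft_force: [0.4, 1.7, -0.2]
grip_width: 0.604
```

Emit:
send_rows(offset=[[0,0,0],[0,0,0],[0,0,0],[0,0,0],[0,0,0]], roll=[0,0,0,0,0], jaw=0)

```text
clock: 13.32
position: [0.513, -0.4394, 0.0043]
ee_rot: [0.559, 0.829, -0.0, 0.001]
ft_force: [-0.4, 0.6, 5.7]
grip_width: 0.204
```

Emit:
send_rows(offset=[[0,0,0],[0,0,0],[0,0,0],[0,0,0],[0,0,0]], roll=[0,0,0,0,0])

```text
clock: 13.73
position: [0.5129, -0.4394, 0.0043]
ee_rot: [0.559, 0.829, -0.0, 0.001]
ft_force: [-1.8, 0.8, 5.4]
grip_width: 0.212
```

Emit:
send_rows(offset=[[0,0,-5],[0,0,-20],[0,0,-45],[0,0,-65],[0,0,-75]], roll=[0,0,0,0,0])

```text
clock: 14.15
position: [0.5136, -0.4399, 0.0824]
ee_rot: [0.559, 0.829, -0.0, 0.002]
ft_force: [0.3, -0.3, 0.2]
grip_width: 0.207
```

```bash
python3 - <<'E'
import json
c=json.load(open('cmd.json')); c[2]+=75; json.dump(c,open('cmd.json','w'))
from h import *
im,d=snap('scene'); p=proj('scene',[[.512,-.439,.08]])[0].astype(int)
cv2.imwrite('pics/s6.png',cv2.resize(im[p[1]-50:p[1]+40,p[0]-60:p[0]+60],(640,480),interpolation=cv2.INTER_CUBIC))
E
python3 way.py "600 111 78 100.1" "600 111 25 100.1"
```

```text
now [ 514.1 -440.3   83.3] yaw 112.1 t 14.2 F [ 0.4 -0.9  0.7] g 0.208 q7 0.92
cmd [ 512.2 -438.8   77.6] 112.1
OFF [[18,11,0],[45,27,0],[77,47,0],[105,63,0],[119,72,0]] ROLL [0.01, 0.02, 0.03, 0.04, 0.05]
OFF [[18,10,0],[47,25,0],[80,43,0],[108,58,0],[123,66,0]] ROLL [0.01, 0.02, 0.03, 0.04, 0.05]
OFF [[19,9,0],[48,23,0],[82,39,0],[111,53,0],[126,60,0]] ROLL [0.01, 0.02, 0.03, 0.04, 0.05]
OFF [[19,8,0],[49,20,0],[83,34,0],[113,47,0],[128,53,0]] ROLL [0.01, 0.02, 0.04, 0.05, 0.06]
-- at 600 111 78 100.1
OFF [[0,0,8],[0,0,20],[0,0,34],[0,0,47],[0,0,53]] ROLL [-0.0, -0.0, -0.0, -0.0, -0.0]
-- at 600 111 25 100.1
```

View pics/s6.png

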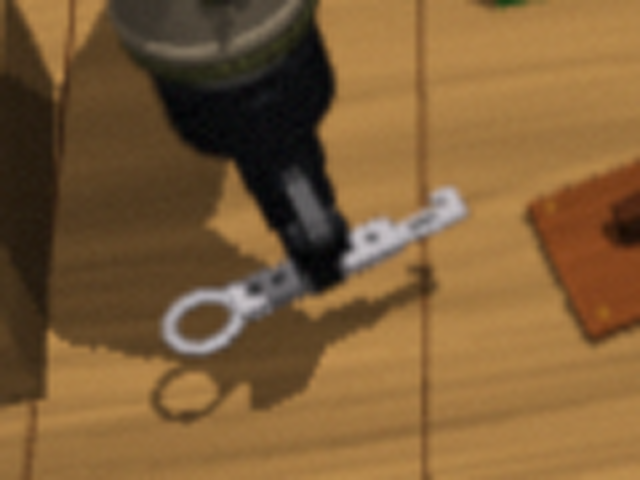

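Emit:
send_rows(offset=[[18,11,0],[45,27,0],[77,47,0],[105,63,0],[119,72,0]], roll=[0.01,0.02,0.03,0.04,0.05])

```text
clock: 14.62
position: [0.5352, -0.2965, 0.0778]
ee_rot: [0.578, 0.816, 0.001, -0.001]
ft_force: [-0.2, 0.5, -0.2]
grip_width: 0.208
```

Emit:
send_rows(offset=[[18,10,0],[47,25,0],[80,43,0],[108,58,0],[123,66,0]], roll=[0.01,0.02,0.03,0.04,0.05])

```text
clock: 15.03
position: [0.5566, -0.1588, 0.078]
ee_rot: [0.598, 0.802, 0.001, -0.001]
ft_force: [0.7, 0.8, -0.2]
grip_width: 0.204
```

Emit:
send_rows(offset=[[19,9,0],[48,23,0],[82,39,0],[111,53,0],[126,60,0]], roll=[0.01,0.02,0.03,0.04,0.05])

```text
clock: 15.45
position: [0.5784, -0.0208, 0.078]
ee_rot: [0.618, 0.786, 0.001, -0.001]
ft_force: [1.2, 0.6, -0.4]
grip_width: 0.207
```

Emit:
send_rows(offset=[[19,8,0],[49,20,0],[83,34,0],[113,47,0],[128,53,0]], roll=[0.01,0.02,0.04,0.05,0.06])

```text
clock: 15.87
position: [0.5996, 0.1161, 0.078]
ee_rot: [0.641, 0.767, 0.001, -0.001]
ft_force: [0.4, -0.2, -0.1]
grip_width: 0.207
```

Emit:
send_rows(offset=[[0,0,10],[0,0,25],[0,0,40],[0,0,50],[0,0,53]], roll=[0,0,0,0,0])

```text
clock: 16.28
position: [0.5988, 0.1095, 0.0228]
ee_rot: [0.643, 0.766, -0.002, -0.001]
ft_force: [0.3, 0.2, -0.9]
grip_width: 0.208
```

Emit:
send_rows(offset=[[0,0,3],[0,0,6],[0,0,9],[0,0,11],[0,0,13]], roll=[0,0,0,0,0])

```text
clock: 16.7
position: [0.6006, 0.1107, 0.0125]
ee_rot: [0.643, 0.766, 0.0, 0.0]
ft_force: [0.6, 0.2, -1.0]
grip_width: 0.209
```

Run:
```python
import json
c=json.load(open('cmd.json')); c[2]-=13; json.dump(c,open('cmd.json','w')); print(c)
from h import *
im,d=snap('scene'); print(monitor.get_obs()['position'])
hsv=cv2.cvtColor(im,cv2.COLOR_BGR2HSV)
for nm,c,ax,z,m in(('nut',(600,111),100.1,.014,(hsv[...,1]<70)&(hsv[...,2]>90)),):
    v,u=np.nonzero(m); X=plane('scene',np.c_[u,v],z)[:,:2]*1000-c; a=np.radians(ax); s=X@[np.cos(a),np.sin(a)]; t=X@[-np.sin(a),np.cos(a)]
    k=(abs(s)<100)&(abs(t)<25); s,t=s[k],t[k]; A=np.polyfit(s,t,1); print(s.min(),s.max(),A[1],np.degrees(A[0]))
```

```text
[600.1148561261982, 110.99197454343835, 11.599999999999994, 100.02226013779192]
[0.60026613 0.11065668 0.012072  ]
-79.92342890684745 75.20296382125774 0.872296007798134 2.556123158046395
```

Emit:
send_rows(offset=[[1,0,0],[2,0,1],[2,0,2],[2,0,2],[2,0,2]], roll=[0,0,0,0,0])

```text
clock: 17.17
position: [0.6, 0.1128, 0.0104]
ee_rot: [0.643, 0.766, 0.0, 0.0]
ft_force: [-0.2, 0.3, 0.1]
grip_width: 0.207
```

Emit:
send_rows(offset=[[0,0,0],[0,0,0],[0,0,0],[0,0,0],[0,0,0]], roll=[0,0,0,0,0], jaw=0.6)

```text
clock: 17.58
position: [0.6, 0.1127, 0.0104]
ee_rot: [0.643, 0.766, 0.0, 0.0]
ft_force: [0.4, 0.0, 0.2]
grip_width: 0.601
```

Emit:
send_rows(offset=[[0,0,-10],[0,0,-35],[0,0,-70],[0,0,-105],[0,0,-120]], roll=[0,0,0,0,0])

```text
clock: 18.0
position: [0.6017, 0.1135, 0.1361]
ee_rot: [0.643, 0.766, 0.002, 0.002]
ft_force: [0.5, -0.4, 0.2]
grip_width: 0.597
```

```bash
python3 - <<'E'
import json,numpy as np
c=json.load(open('cmd.json')); a=np.radians(c[3]); c[0]+=2*np.cos(a); c[1]+=2*np.sin(a); c[2]+=118; json.dump(c,open('cmd.json','w')); print(c)
E
python3 way.py "622.5 -80 130 13"
```

```text
[np.float64(599.7667945764633), np.float64(112.96145497177373), 129.6, 100.02226013779192]
now [601.7 113.5 136.1] yaw 100.0 t 18.0 F [ 0.5 -0.4  0.2] g 0.597 q7 -0.22
cmd [599.8 113.  129.6] 100.0
OFF [[-7,0,0],[-18,-1,0],[-31,-2,0],[-42,-3,0],[-48,-3,0]] ROLL [0.06, 0.14, 0.25, 0.33, 0.38]
OFF [[-7,2,0],[-17,6,0],[-30,10,0],[-40,14,0],[-46,16,0]] ROLL [0.06, 0.14, 0.25, 0.33, 0.38]
OFF [[-6,5,0],[-14,12,0],[-24,20,0],[-33,27,0],[-37,31,0]] ROLL [0.06, 0.14, 0.25, 0.33, 0.38]
OFF [[-3,6,0],[-9,16,0],[-15,28,0],[-20,38,0],[-23,43,0]] ROLL [0.06, 0.14, 0.25, 0.33, 0.38]
-- at 622.5 -80 130 13
```

Emit:
send_rows(offset=[[-7,0,0],[-18,-1,0],[-31,-2,0],[-42,-3,0],[-48,-3,0]], roll=[0.06,0.14,0.25,0.33,0.38], jaw=1)

```text
clock: 18.42
position: [0.6055, 0.0632, 0.1312]
ee_rot: [0.778, 0.629, 0.0, 0.001]
ft_force: [0.3, 0.1, 0.2]
grip_width: 1.004
```

Emit:
send_rows(offset=[[-7,2,0],[-17,6,0],[-30,10,0],[-40,14,0],[-46,16,0]], roll=[0.06,0.14,0.25,0.33,0.38])

```text
clock: 18.83
position: [0.6119, 0.0151, 0.1312]
ee_rot: [0.882, 0.471, 0.0, 0.0]
ft_force: [0.6, -0.7, 0.3]
grip_width: 0.997
```

Emit:
send_rows(offset=[[-6,5,0],[-14,12,0],[-24,20,0],[-33,27,0],[-37,31,0]], roll=[0.06,0.14,0.25,0.33,0.38])

```text
clock: 19.25
position: [0.6171, -0.0331, 0.1312]
ee_rot: [0.955, 0.295, 0.0, 0.0]
ft_force: [-0.4, -0.9, 1.3]
grip_width: 1.0
```

Emit:
send_rows(offset=[[-3,6,0],[-9,16,0],[-15,28,0],[-20,38,0],[-23,43,0]], roll=[0.06,0.14,0.25,0.33,0.38])

```text
clock: 19.67
position: [0.6227, -0.0815, 0.1312]
ee_rot: [0.994, 0.11, 0.0, 0.0]
ft_force: [1.4, 0.1, -0.3]
grip_width: 1.0
```

```bash
python3 - <<'E'
from h import *
for n in('scene','top'):
    im,d=snap(n); hsv=cv2.cvtColor(im,cv2.COLOR_BGR2HSV)
    v,u=np.nonzero((hsv[...,1]<70)&(hsv[...,2]>90))
    X=plane(n,np.c_[u,v],.012)[:,:2]*1000-(600,111); a=np.radians(100.1); s=X@[np.cos(a),np.sin(a)]; t=X@[-np.sin(a),np.cos(a)]
    k=(abs(s)<100)&(abs(t)<25); s,t=s[k],t[k]; h=abs(s)<35; A=np.polyfit(s[h],t[h],1); print(n,len(s),s.min(),s.max(),A[1],np.degrees(A[0]))
b,_=load('top'); a,_=load('scene')
p=proj('scene',[[.6,.111,.01]])[0].astype(int); a=a[p[1]-40:p[1]+40,p[0]-40:p[0]+40]
p=proj('top',[[.6,.111,.01]])[0].astype(int); b=b[p[1]-40:p[1]+40,p[0]-40:p[0]+40]
cv2.imwrite('pics/s7.png',cv2.resize(np.hstack([a,b]),(800,400),interpolation=cv2.INTER_CUBIC))
E
python3 way.py "622.5 -80 30 13" "622.5 -80 0 13"
```

```text
scene 347 -76.76353607879453 76.49654102311187 0.6138572952067364 -0.3078217414377542
top 369 -77.31114001384454 79.53326467363634 0.18474580915934435 -0.6697048157387631
now [622.7 -81.1 131.1] yaw 12.8 t 19.77 F [-0.3  0.9 -0.2] g 0.996 q7 -1.33
cmd [622.4 -79.5 129.6] 12.9
OFF [[0,0,15],[0,0,38],[0,0,65],[0,0,88],[0,0,100]] ROLL [-0.0, -0.0, -0.0, -0.0, -0.0]
-- at 622.5 -80 30 13
OFF [[0,0,4],[0,0,11],[0,0,20],[0,0,26],[0,0,30]] ROLL [-0.0, -0.0, -0.0, -0.0, -0.0]
-- at 622.5 -80 0 13
```

View pics/s7.png

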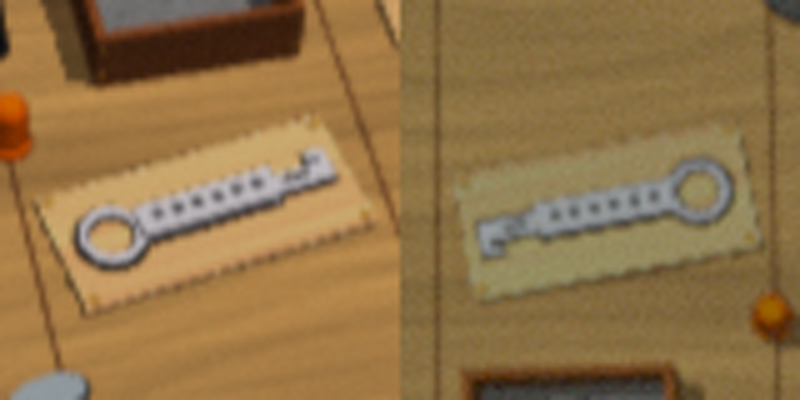

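Emit:
send_rows(offset=[[0,0,15],[0,0,38],[0,0,65],[0,0,88],[0,0,100]], roll=[0,0,0,0,0], jaw=0.8)

```text
clock: 20.18
position: [0.6212, -0.0786, 0.0279]
ee_rot: [0.993, 0.114, -0.001, -0.001]
ft_force: [-0.2, 1.4, 0.5]
grip_width: 0.802
```

Emit:
send_rows(offset=[[0,0,6],[0,0,14],[0,0,22],[0,0,27],[0,0,30]], roll=[0,0,0,0,0])

```text
clock: 20.6
position: [0.6228, -0.0798, 0.0002]
ee_rot: [0.994, 0.113, 0.0, 0.0]
ft_force: [-0.3, -0.3, 0.0]
grip_width: 0.8
```

Emit:
send_rows(offset=[[0,0,1],[0,0,2],[0,0,3],[0,0,4],[0,0,4]], roll=[0,0,0,0,0])

```text
clock: 21.02
position: [0.6227, -0.0798, -0.0036]
ee_rot: [0.994, 0.113, 0.0, 0.0]
ft_force: [-0.1, 0.2, 0.1]
grip_width: 0.803
```

Emit:
send_rows(offset=[[0,0,1],[0,0,2],[0,0,3],[0,0,3],[0,0,3]], roll=[0,0,0,0,0])

```text
clock: 21.43
position: [0.6226, -0.0798, -0.0068]
ee_rot: [0.994, 0.113, -0.0, 0.0]
ft_force: [0.1, -0.5, -0.2]
grip_width: 0.803
```

Emit:
send_rows(offset=[[0,0,-2],[0,0,-2],[0,0,-2],[0,0,-2],[0,0,-2]], roll=[0,0,0,0,0], jaw=0, newtons=40)

```text
clock: 21.85
position: [0.6234, -0.0799, -0.0036]
ee_rot: [0.994, 0.113, 0.001, 0.0]
ft_force: [-1.1, 0.6, 7.9]
grip_width: 0.632
```

Emit:
send_rows(offset=[[0,0,0],[0,0,0],[0,0,0],[0,0,0],[0,0,0]], roll=[0,0,0,0,0])

```text
clock: 22.27
position: [0.6234, -0.0798, -0.0036]
ee_rot: [0.994, 0.113, 0.001, 0.0]
ft_force: [-1.5, -0.1, 7.9]
grip_width: 0.639
```

Emit:
send_rows(offset=[[0,0,-5],[0,0,-20],[0,0,-45],[0,0,-70],[0,0,-80]], roll=[0,0,0,0,0])

```text
clock: 22.68
position: [0.6241, -0.0799, 0.079]
ee_rot: [0.994, 0.113, 0.002, 0.0]
ft_force: [1.8, 0.2, 0.2]
grip_width: 0.632
```

```bash
python3 - <<'E'
import json
c=json.load(open('cmd.json')); c[2]+=-7+2+80; json.dump(c,open('cmd.json','w'))
from h import *
for n in('scene','top'):
    im,d=snap(n); hsv=cv2.cvtColor(im,cv2.COLOR_BGR2HSV); v,u=np.nonzero((hsv[...,1]<70)&(hsv[...,2]>90))
    X=plane(n,np.c_[u,v],.088)[:,:2]*1000; X=X[np.hypot(*(X-(622.5,-80)).T)<65]
    if len(X)>20:
        a=np.radians(13); s=(X-(622.5,-80))@[np.cos(a),np.sin(a)]; print(n,len(X),s.min(),s.max())
im,_=load('scene')
p=proj('scene',[[.622,-.08,.08]])[0].astype(int); cv2.imwrite('pics/s8.png',cv2.resize(im[p[1]-45:p[1]+45,p[0]-60:p[0]+60],(640,480),interpolation=cv2.INTER_CUBIC))
E
python3 way.py "605 335.7 75 86.5" "605 335.7 25 86.5"
```

```text
scene 193 -31.891135385770703 53.78135288642925
top 1180 -64.14046209163563 64.65947685516119
now [624.  -79.9  77.5] yaw 12.9 t 22.78 F [-0.7 -0.5 -0.9] g 0.633 q7 -1.34
cmd [622.4 -79.5  74.6] 12.9
OFF [[4,-20,0],[10,-52,0],[16,-88,0],[22,-120,0],[25,-136,0]] ROLL [-0.06, -0.16, -0.28, -0.38, -0.43]
OFF [[12,-17,0],[30,-43,0],[52,-73,0],[70,-99,0],[80,-113,0]] ROLL [-0.06, -0.16, -0.28, -0.38, -0.43]
OFF [[18,-10,0],[46,-27,0],[78,-46,0],[106,-62,0],[120,-70,0]] ROLL [-0.06, -0.16, -0.27, -0.37, -0.42]
-- at 605 335.7 75 86.5
OFF [[0,0,8],[0,0,19],[0,0,32],[0,0,44],[0,0,50]] ROLL [-0.0, -0.0, -0.0, -0.0, -0.0]
-- at 605 335.7 25 86.5
```

View pics/s8.png

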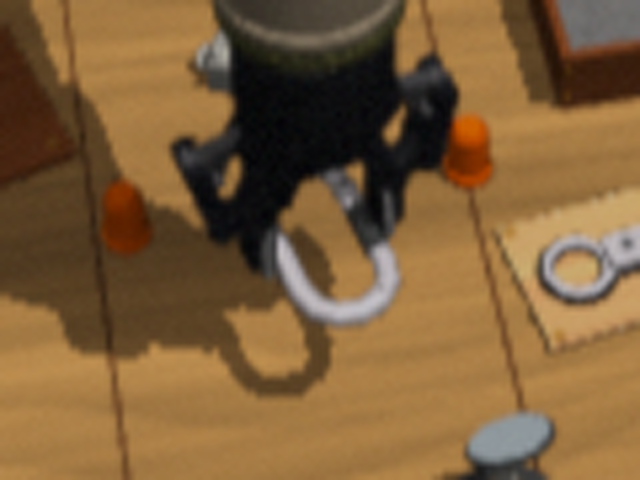

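Emit:
send_rows(offset=[[4,-20,0],[10,-52,0],[16,-88,0],[22,-120,0],[25,-136,0]], roll=[-0.06,-0.16,-0.28,-0.38,-0.43])

```text
clock: 23.2
position: [0.6147, 0.0642, 0.0735]
ee_rot: [0.945, 0.327, -0.001, -0.002]
ft_force: [-0.0, 0.1, 0.3]
grip_width: 0.634
```

Emit:
send_rows(offset=[[12,-17,0],[30,-43,0],[52,-73,0],[70,-99,0],[80,-113,0]], roll=[-0.06,-0.16,-0.28,-0.38,-0.43])

```text
clock: 23.62
position: [0.6095, 0.2013, 0.0743]
ee_rot: [0.854, 0.521, -0.0, -0.001]
ft_force: [0.2, 0.3, -0.6]
grip_width: 0.636
```

Emit:
send_rows(offset=[[18,-10,0],[46,-27,0],[78,-46,0],[106,-62,0],[120,-70,0]], roll=[-0.06,-0.16,-0.27,-0.37,-0.42])

```text
clock: 24.03
position: [0.6037, 0.3397, 0.0746]
ee_rot: [0.727, 0.687, 0.0, -0.001]
ft_force: [0.2, 0.9, 0.4]
grip_width: 0.632
```

Emit:
send_rows(offset=[[0,0,8],[0,0,20],[0,0,35],[0,0,46],[0,0,50]], roll=[0,0,0,0,0])

```text
clock: 24.45
position: [0.6044, 0.3326, 0.0217]
ee_rot: [0.731, 0.683, -0.002, 0.0]
ft_force: [0.1, -0.5, -0.2]
grip_width: 0.631
```

Emit:
send_rows(offset=[[0,0,4],[0,0,8],[0,0,12],[0,0,16],[0,0,18]], roll=[0,0,0,0,0])

```text
clock: 24.87
position: [0.6051, 0.3354, 0.007]
ee_rot: [0.73, 0.684, 0.0, 0.0]
ft_force: [-0.0, -0.1, -1.6]
grip_width: 0.641
```

Run:
```python
import json
c=json.load(open('cmd.json')); c[2]-=18; json.dump(c,open('cmd.json','w')); print(c)
from h import *
im,d=snap('scene'); print(monitor.get_obs()['position'],monitor.get_obs()['ft_force'])
hsv=cv2.cvtColor(im,cv2.COLOR_BGR2HSV)
v,u=np.nonzero((hsv[...,1]<70)&(hsv[...,2]>90)); X=plane('scene',np.c_[u,v],.018)[:,:2]*1000; X=X[np.hypot(*(X-(605,335.7)).T)<65]
a=np.radians(86.5); s=(X-(605,335.7))@[np.cos(a),np.sin(a)]; print(len(X),s.min(),s.max(),X.max(0),X.min(0))
```

```text
[604.913498593673, 335.7510086727206, 6.599999999999994, 86.27127305465217]
[0.60489065 0.3353134  0.0067057 ] [ 0.55288742  0.50725273 -1.35415685]
114 -52.73915453994663 50.39267933862283 [631.79429515 385.70705749] [576.34104643 282.96097922]
```

Emit:
send_rows(offset=[[1,0,1],[1,0,2],[1,0,3],[1,0,4],[1,0,5]], roll=[0,0,0,0,0])

```text
clock: 25.33
position: [0.6052, 0.3366, 0.0025]
ee_rot: [0.73, 0.684, 0.0, 0.0]
ft_force: [-5.4, -3.8, 12.2]
grip_width: 0.634
```

Emit:
send_rows(offset=[[0,0,0],[0,0,0],[0,0,0],[0,0,0],[0,0,0]], roll=[0,0,0,0,0], jaw=0.9)

```text
clock: 25.75
position: [0.6051, 0.3365, 0.0023]
ee_rot: [0.73, 0.684, 0.0, 0.0]
ft_force: [-0.1, 1.0, 0.9]
grip_width: 0.9
```

Emit:
send_rows(offset=[[0,0,-10],[0,0,-35],[0,0,-70],[0,0,-105],[0,0,-120]], roll=[0,0,0,0,0])

```text
clock: 26.17
position: [0.6066, 0.3379, 0.1286]
ee_rot: [0.73, 0.684, 0.003, 0.001]
ft_force: [-0.7, 0.1, 1.5]
grip_width: 0.9
```

```bash
python3 - <<'E'
import json,numpy as np
c=json.load(open('cmd.json')); a=np.radians(c[3]); c[0]+=np.cos(a); c[1]+=np.sin(a); c[2]+=115; json.dump(c,open('cmd.json','w')); print(c)
E
python3 way.py "454 -77 130 65.3"
```

```text
[np.float64(604.9785312285074), np.float64(336.74889181037076), 121.6, 86.27127305465217]
now [606.6 337.9 128.6] yaw 86.3 t 26.17 F [-0.7  0.1  1.5] g 0.9 q7 -0.81
cmd [605.  336.7 121.6] 86.3
OFF [[-21,-6,0],[-54,-16,-1],[-92,-27,-2],[-124,-36,-3],[-141,-41,-3]] ROLL [0.02, 0.05, 0.08, 0.11, 0.12]
OFF [[-22,-4,0],[-55,-9,-1],[-94,-16,-2],[-128,-21,-3],[-145,-24,-3]] ROLL [0.02, 0.05, 0.08, 0.11, 0.12]
OFF [[-22,-1,0],[-55,-3,-1],[-95,-5,-1],[-128,-6,-2],[-146,-7,-2]] ROLL [0.02, 0.05, 0.08, 0.11, 0.13]
-- at 454 -77 130 65.3
```

Emit:
send_rows(offset=[[-21,-6,0],[-54,-16,-1],[-92,-27,-2],[-124,-36,-3],[-141,-41,-3]], roll=[0.02,0.05,0.08,0.11,0.12])

```text
clock: 26.58
position: [0.5546, 0.1941, 0.1262]
ee_rot: [0.771, 0.637, -0.0, 0.001]
ft_force: [0.2, -0.4, 0.0]
grip_width: 0.901
```

Emit:
send_rows(offset=[[-22,-4,0],[-55,-9,-1],[-94,-16,-2],[-128,-21,-3],[-145,-24,-3]], roll=[0.02,0.05,0.08,0.11,0.12])

```text
clock: 27.0
position: [0.5038, 0.0561, 0.1292]
ee_rot: [0.808, 0.589, -0.0, 0.001]
ft_force: [0.6, -0.7, 0.8]
grip_width: 0.897
```

Emit:
send_rows(offset=[[-22,-1,0],[-55,-3,-1],[-95,-5,-1],[-128,-6,-2],[-146,-7,-2]], roll=[0.02,0.05,0.08,0.11,0.13], jaw=0.7)

```text
clock: 27.42
position: [0.453, -0.0805, 0.1313]
ee_rot: [0.844, 0.536, 0.0, 0.001]
ft_force: [0.5, 0.4, 0.4]
grip_width: 0.704
```

```bash
python3 - <<'E'
from h import *
from meas import measure
for n in('scene','top'):
    im,d=snap(n)
    for k in('cara',):
        import meas; meas.obj['cara']=((.605,.336),.065,.018,'g')
        r=measure(n,im,k); print(n,r)
a,_=load('scene');b,_=load('top')
p=proj('scene',[[.6,.33,.01]])[0].astype(int); a=a[p[1]-40:p[1]+40,p[0]-40:p[0]+40]
p=proj('top',[[.6,.33,.01]])[0].astype(int); b=b[p[1]-40:p[1]+40,p[0]-40:p[0]+40]
cv2.imwrite('pics/s9.png',cv2.resize(np.hstack([a,b]),(800,400),interpolation=cv2.INTER_CUBIC))
E
python3 way.py "454 -77 30 65.3" "454 -77 3 65.3"
```

```text
scene (293, array([611.45207028, 332.99220381]), np.float64(86.59587320037318), array([609.01544189, 333.79589844]), array([106.0473175 ,  57.62431717]), 84.9124526977539)
top (314, array([607.01484036, 334.76698078]), np.float64(87.62226703346298), array([603.89208984, 334.89862061]), array([ 65.60662842, 104.47694397]), 98.70450210571289)
now [453.5 -79.8 131. ] yaw 64.8 t 27.52 F [ 1.   0.2 -0.4] g 0.701 q7 -0.39
cmd [454.1 -76.5 129.6] 65.1
OFF [[0,0,15],[0,0,38],[0,0,65],[0,0,88],[0,0,100]] ROLL [-0.0, -0.0, -0.0, -0.0, -0.0]
-- at 454 -77 30 65.3
OFF [[0,0,4],[0,0,10],[0,0,18],[0,0,24],[0,0,27]] ROLL [-0.0, -0.0, -0.0, -0.0, -0.0]
-- at 454 -77 3 65.3
```

View pics/s9.png

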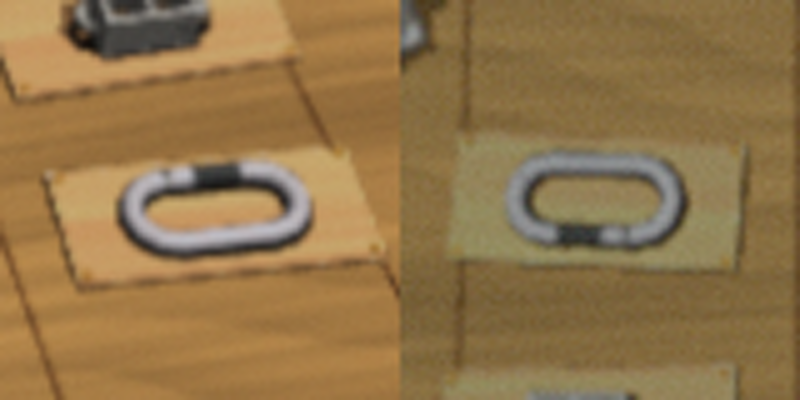

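Carabiner lies on its silhouette (scene ≈(215,208), top ≈(597,198)), aligned. Now the tester.

Emit:
send_rows(offset=[[0,0,15],[0,0,38],[0,0,65],[0,0,88],[0,0,100]], roll=[0,0,0,0,0], newtons=60)

```text
clock: 27.93
position: [0.4536, -0.0751, 0.0283]
ee_rot: [0.842, 0.539, -0.001, -0.001]
ft_force: [-0.7, 0.3, -0.2]
grip_width: 0.702
```

Emit:
send_rows(offset=[[0,0,6],[0,0,12],[0,0,19],[0,0,25],[0,0,27]], roll=[0,0,0,0,0])

```text
clock: 28.35
position: [0.4544, -0.0766, 0.003]
ee_rot: [0.843, 0.538, 0.0, 0.0]
ft_force: [-1.2, 0.4, -0.5]
grip_width: 0.7
```

Emit:
send_rows(offset=[[0,0,0],[0,0,0],[0,0,0],[0,0,0],[0,0,0]], roll=[0,0,0,0,0], jaw=0)

```text
clock: 28.77
position: [0.4548, -0.0769, 0.0039]
ee_rot: [0.843, 0.538, 0.0, 0.0]
ft_force: [-0.8, 0.1, 5.8]
grip_width: 0.337
```

Emit:
send_rows(offset=[[0,0,0],[0,0,0],[0,0,0],[0,0,0],[0,0,0]], roll=[0,0,0,0,0])

```text
clock: 29.18
position: [0.4548, -0.0769, 0.0039]
ee_rot: [0.843, 0.538, 0.0, 0.0]
ft_force: [-1.0, 0.7, 5.7]
grip_width: 0.341
```

Emit:
send_rows(offset=[[0,0,-5],[0,0,-20],[0,0,-50],[0,0,-80],[0,0,-95]], roll=[0,0,0,0,0])

```text
clock: 29.6
position: [0.4552, -0.0768, 0.1015]
ee_rot: [0.843, 0.538, 0.001, 0.001]
ft_force: [0.8, -0.8, -1.3]
grip_width: 0.339
```

```bash
python3 - <<'E'
import json
c=json.load(open('cmd.json')); c[2]+=95; json.dump(c,open('cmd.json','w'))
from h import *
for n in('scene','top'):
    im,d=snap(n); hsv=cv2.cvtColor(im,cv2.COLOR_BGR2HSV); v,u=np.nonzero((hsv[...,1]<70)&(hsv[...,2]>90))
    X=plane(n,np.c_[u,v],.12)[:,:2]*1000; X=X[np.hypot(*(X-(454,-77)).T)<60]
    if len(X)>20:
        a=np.radians(65); s=(X-(454,-77))@[np.cos(a),np.sin(a)]; print(n,len(X),s.min(),s.max())
im,_=load('scene')
p=proj('scene',[[.454,-.077,.1]])[0].astype(int); cv2.imwrite('pics/s10.png',cv2.resize(im[p[1]-45:p[1]+45,p[0]-60:p[0]+60],(640,480),interpolation=cv2.INTER_CUBIC))
E
python3 way.py "453 131 98 90.8"
```

```text
scene 65 -42.241625869488615 40.510803877363614
top 1274 -59.40090552353417 52.127299485409154
now [455.9 -77.1 101.2] yaw 65.1 t 29.7 F [-0.3 -0.5 -1.1] g 0.337 q7 -0.4
cmd [454.1 -76.5  97.6] 65.1
OFF [[14,-7,0],[36,-17,0],[61,-29,0],[83,-39,0],[94,-44,0]] ROLL [-0.03, -0.08, -0.14, -0.19, -0.22]
OFF [[15,-3,0],[38,-9,0],[66,-15,0],[89,-20,0],[101,-23,0]] ROLL [-0.03, -0.09, -0.15, -0.2, -0.23]
-- at 453 131 98 90.8
```

View pics/s10.png

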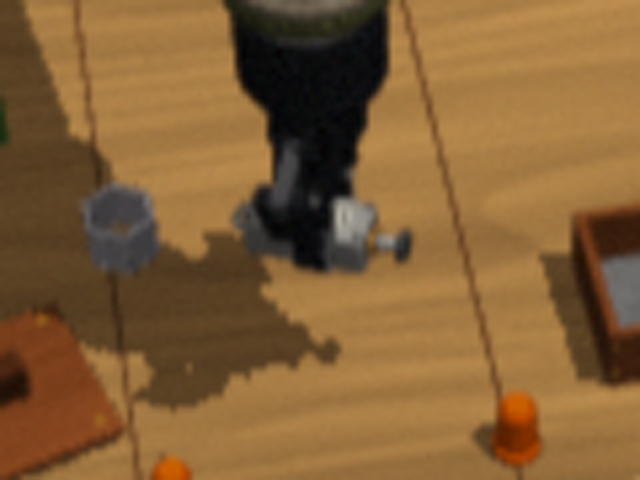

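Emit:
send_rows(offset=[[14,-7,0],[36,-17,0],[61,-29,0],[83,-39,0],[94,-44,0]], roll=[-0.03,-0.08,-0.14,-0.19,-0.22])

```text
clock: 30.12
position: [0.4528, 0.0305, 0.0972]
ee_rot: [0.777, 0.63, -0.0, -0.001]
ft_force: [-0.2, 0.1, -1.6]
grip_width: 0.338
```

Emit:
send_rows(offset=[[15,-3,0],[38,-9,0],[66,-15,0],[89,-20,0],[101,-23,0]], roll=[-0.03,-0.09,-0.15,-0.2,-0.23])

```text
clock: 30.53
position: [0.4525, 0.1333, 0.0978]
ee_rot: [0.7, 0.714, 0.0, -0.0]
ft_force: [0.5, -1.3, -0.9]
grip_width: 0.336
```

Emit:
send_rows(offset=[[-1,0,8],[-1,0,18],[-1,0,28],[-1,0,33],[-1,0,35]], roll=[0,0,0,0,0])

```text
clock: 30.95
position: [0.4523, 0.1281, 0.0616]
ee_rot: [0.703, 0.712, -0.001, -0.001]
ft_force: [0.3, 0.1, -1.2]
grip_width: 0.334
```

Run:
```python
import json
c=json.load(open('cmd.json')); c[1]-=1; c[2]-=35; json.dump(c,open('cmd.json','w')); print(c)
from h import *
s,_=snap('scene'); o=monitor.get_obs(); print(o['position'])
p=proj('scene',[[.453,.131,.044]])[0]; of=(p-[50,42]).astype(int)
b=cv2.resize(s[of[1]:of[1]+75,of[0]:of[0]+100],(800,600),interpolation=cv2.INTER_CUBIC)
def P(X): return tuple(int(v) for v in (proj('scene',[X])[0]-of+.5)*8)
for hx,hy in((.046,.062),(.04,.056)):
    cv2.polylines(b,[np.array([P((.453+i*hx,.131+j*hy,.044)) for i,j in((1,1),(1,-1),(-1,-1),(-1,1))])],True,(0,255,0),1)
cv2.imwrite('pics/s11.png',b)
```

```text
[452.89586636098034, 129.82052646053984, 62.599999999999994, 90.85493541569875]
[0.45245911 0.12843783 0.06198401]
```

View pics/s11.png

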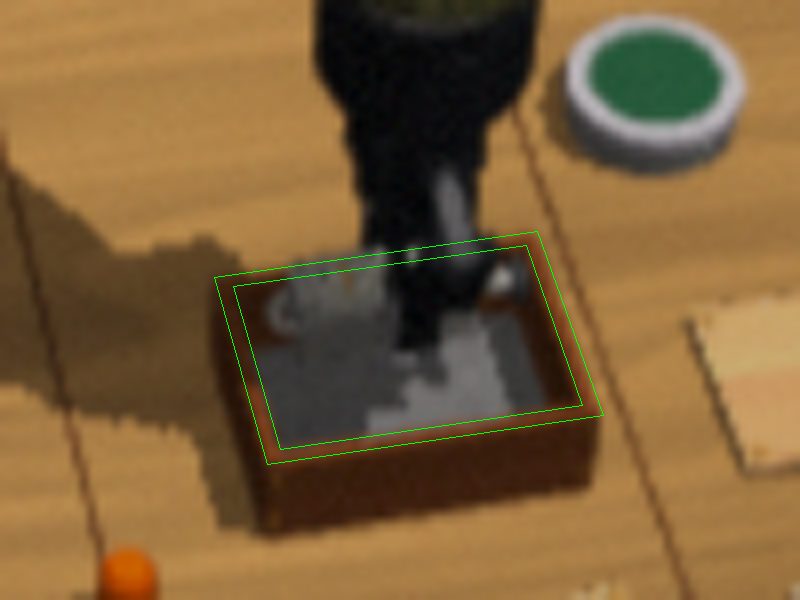

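Run:
```python
from h import *
p=proj('scene',[[.453,.131,.044]])[0]; of=(p-[50,42]).astype(int)
for y in(.0805,.1285,.1765): print(((proj('scene',[[.453,y,.071]])[0]-of+.5)*8).round())
```

```text
[274. 316.]
[404. 297.]
[532. 279.]
```

Emit:
send_rows(offset=[[1,0,6],[1,0,14],[1,0,22],[1,0,28],[1,0,32]], roll=[0,0,0,0,0])

```text
clock: 31.42
position: [0.4526, 0.1304, 0.0302]
ee_rot: [0.702, 0.712, -0.0, -0.0]
ft_force: [0.3, 0.3, -2.0]
grip_width: 0.337
```

Emit:
send_rows(offset=[[0,0,4],[0,0,8],[0,0,12],[0,0,15],[0,0,17]], roll=[0,0,0,0,0])

```text
clock: 31.83
position: [0.453, 0.1305, 0.0139]
ee_rot: [0.702, 0.712, -0.0, -0.0]
ft_force: [-0.1, 0.3, -1.5]
grip_width: 0.337
```

Emit:
send_rows(offset=[[0,0,1],[0,0,2],[0,0,3],[0,0,4],[0,0,4]], roll=[0,0,0,0,0])

```text
clock: 32.25
position: [0.453, 0.1305, 0.0102]
ee_rot: [0.702, 0.712, -0.0, 0.0]
ft_force: [-0.7, 0.3, -1.6]
grip_width: 0.343
```

Emit:
send_rows(offset=[[0,0,0],[0,0,1],[0,0,1],[0,0,2],[0,0,2]], roll=[0,0,0,0,0])

```text
clock: 32.67
position: [0.4533, 0.1306, 0.0099]
ee_rot: [0.702, 0.712, -0.0, 0.0]
ft_force: [-10.5, -4.0, 26.1]
grip_width: 0.339
```

Emit:
send_rows(offset=[[0,0,0],[0,0,0],[0,0,0],[0,0,0],[0,0,0]], roll=[0,0,0,0,0])

```text
clock: 33.08
position: [0.4533, 0.1306, 0.0099]
ee_rot: [0.702, 0.712, -0.0, 0.0]
ft_force: [-9.5, -2.8, 24.4]
grip_width: 0.336
```

Emit:
send_rows(offset=[[0,0,-1],[0,0,-1],[0,0,-1],[0,0,-1],[0,0,-1]], roll=[0,0,0,0,0])

```text
clock: 33.5
position: [0.4534, 0.1307, 0.01]
ee_rot: [0.702, 0.712, 0.0, 0.0]
ft_force: [-3.2, -0.3, 10.2]
grip_width: 0.34
```

Emit:
send_rows(offset=[[0,0,0],[0,0,0],[0,0,0],[0,0,0],[0,0,0]], roll=[0,0,0,0,0], jaw=0.46)

```text
clock: 33.92
position: [0.453, 0.1305, 0.0092]
ee_rot: [0.702, 0.712, -0.0, -0.0]
ft_force: [0.0, -0.0, 0.4]
grip_width: 0.463
```

Emit:
send_rows(offset=[[0,0,-6],[0,0,-20],[0,0,-50],[0,0,-85],[0,0,-110]], roll=[0,0,0,0,0])

```text
clock: 34.33
position: [0.4534, 0.131, 0.1221]
ee_rot: [0.702, 0.713, 0.001, 0.0]
ft_force: [1.8, -0.8, -0.1]
grip_width: 0.459
```

```bash
python3 - <<'E'
import json
c=json.load(open('cmd.json')); c[1]+=1; c[2]+=-32-17-4-2+1+110; json.dump(c,open('cmd.json','w')); print(c)
E
python3 way.py "461 -270.5 125 108"
```

```text
[452.89586636098034, 130.82052646053984, 118.6, 90.85493541569875]
now [453.4 131.  122.1] yaw 90.9 t 34.33 F [ 1.8 -0.8 -0.1] g 0.459 q7 -0.42
cmd [452.9 130.8 118.6] 90.9
OFF [[-20,0,0],[-51,0,-1],[-87,1,-1],[-118,1,-2],[-134,1,-2]] ROLL [-0.01, -0.04, -0.07, -0.09, -0.1]
OFF [[-20,-2,0],[-51,-5,-1],[-86,-8,-1],[-117,-11,-2],[-133,-13,-2]] ROLL [-0.01, -0.04, -0.07, -0.09, -0.1]
OFF [[-20,-4,0],[-50,-10,-1],[-85,-17,-1],[-115,-23,-2],[-131,-26,-2]] ROLL [-0.01, -0.04, -0.07, -0.09, -0.1]
-- at 461 -270.5 125 108
```

Emit:
send_rows(offset=[[-20,0,0],[-51,0,-1],[-87,1,-1],[-118,1,-2],[-134,1,-2]], roll=[-0.01,-0.04,-0.07,-0.09,-0.1])

```text
clock: 34.75
position: [0.4559, -0.0073, 0.1219]
ee_rot: [0.666, 0.746, -0.0, 0.001]
ft_force: [0.4, 0.2, -0.6]
grip_width: 0.459
```

Emit:
send_rows(offset=[[-20,-2,0],[-51,-5,-1],[-86,-8,-1],[-117,-11,-2],[-133,-13,-2]], roll=[-0.01,-0.04,-0.07,-0.09,-0.1])

```text
clock: 35.17
position: [0.458, -0.141, 0.1239]
ee_rot: [0.628, 0.778, -0.0, 0.001]
ft_force: [-0.3, 0.8, 0.3]
grip_width: 0.458
```

Emit:
send_rows(offset=[[-20,-4,0],[-50,-10,-1],[-85,-17,-1],[-115,-23,-2],[-131,-26,-2]], roll=[-0.01,-0.04,-0.07,-0.09,-0.1])

```text
clock: 35.58
position: [0.4601, -0.2746, 0.1259]
ee_rot: [0.588, 0.809, -0.0, 0.001]
ft_force: [-0.1, 0.3, -0.1]
grip_width: 0.459
```

```bash
python3 - <<'E'
from h import *
a,D=snap('top'); b,_=snap('scene')
v,u=np.mgrid[190:240,255:310]; X=pts('top',np.c_[u.ravel(),v.ravel()],D[190:240,255:310].ravel())
k=(abs(X[:,2]-.032)<.005)&(np.hypot(X[:,0]-.453,X[:,1]-.131)<.055); R=cv2.minAreaRect((X[k,:2]*1000).astype(np.float32)); print('tester top z',np.median(X[k,2]),R)
p=proj('top',[[.453,.131,.03]])[0].astype(int); a=a[p[1]-30:p[1]+30,p[0]-30:p[0]+30]
p=proj('scene',[[.453,.131,.03]])[0].astype(int); b=b[p[1]-30:p[1]+30,p[0]-30:p[0]+30]
cv2.imwrite('pics/s12.png',cv2.resize(np.hstack([a,b]),(800,400),interpolation=cv2.INTER_CUBIC))
E
python3 way.py "460.5 -270.5 60 108" "460.5 -270.5 18 108"
```

```text
tester top z 0.03157230311268111 ((449.20989990234375, 132.92044067382812), (87.64192199707031, 82.48278045654297), 0.4265592098236084)
now [ 460.2 -273.9  125.6] yaw 107.8 t 35.68 F [ 0.2  0.5 -0.9] g 0.458 q7 0.73
cmd [ 460.8 -270.3  124.6] 108.0
OFF [[0,0,10],[0,0,25],[0,0,42],[0,0,57],[0,0,65]] ROLL [0.0, 0.0, 0.0, 0.0, 0.0]
-- at 460.5 -270.5 60 108
OFF [[0,0,6],[0,0,16],[0,0,27],[0,0,37],[0,0,42]] ROLL [0.0, 0.0, 0.0, 0.0, 0.0]
-- at 460.5 -270.5 18 108
```

View pics/s12.png

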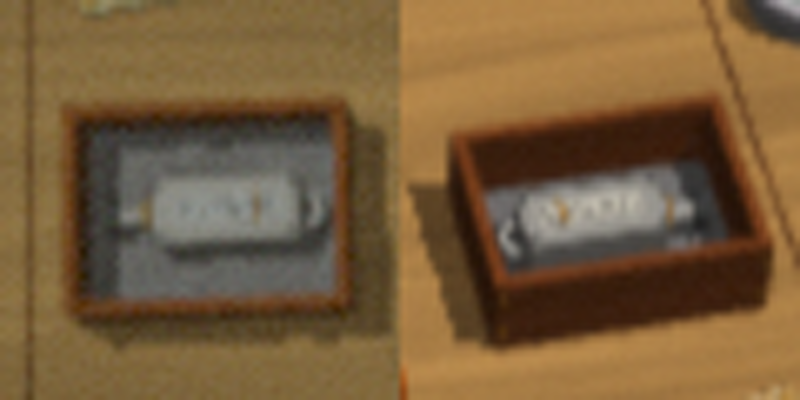

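Emit:
send_rows(offset=[[0,0,10],[0,0,25],[0,0,42],[0,0,57],[0,0,65]], roll=[0,0,0,0,0])

```text
clock: 36.1
position: [0.4603, -0.2684, 0.0582]
ee_rot: [0.587, 0.81, 0.0, -0.001]
ft_force: [-1.3, 0.1, -0.0]
grip_width: 0.461
```

Emit:
send_rows(offset=[[0,0,8],[0,0,20],[0,0,32],[0,0,40],[0,0,42]], roll=[0,0,0,0,0])

```text
clock: 36.52
position: [0.4602, -0.27, 0.0166]
ee_rot: [0.587, 0.809, -0.0, -0.001]
ft_force: [-0.6, 0.4, -0.5]
grip_width: 0.456
```

Emit:
send_rows(offset=[[0,0,0],[0,0,0],[0,0,0],[0,0,0],[0,0,0]], roll=[0,0,0,0,0], jaw=0)

```text
clock: 36.93
position: [0.4612, -0.2707, 0.0187]
ee_rot: [0.587, 0.809, 0.0, 0.0]
ft_force: [-0.1, -0.5, 1.0]
grip_width: 0.176
```

Emit:
send_rows(offset=[[0,0,0],[0,0,0],[0,0,0],[0,0,0],[0,0,0]], roll=[0,0,0,0,0])

```text
clock: 37.35
position: [0.4612, -0.2707, 0.0187]
ee_rot: [0.587, 0.809, -0.0, 0.0]
ft_force: [-0.6, -0.2, 6.6]
grip_width: 0.173
```

Emit:
send_rows(offset=[[0,0,-6],[0,0,-25],[0,0,-55],[0,0,-85],[0,0,-100]], roll=[0,0,0,0,0])

```text
clock: 37.77
position: [0.4619, -0.271, 0.1217]
ee_rot: [0.587, 0.809, 0.0, 0.002]
ft_force: [1.0, -0.3, -1.2]
grip_width: 0.174
```

```bash
python3 - <<'E'
import json
c=json.load(open('cmd.json')); c[2]+=100; json.dump(c,open('cmd.json','w'))
from h import *
s,_=snap('scene'); o=monitor.get_obs(); z=o['position'][2]-.018
p=proj('scene',[[.46,-.27,.1]])[0]; of=(p-[50,42]).astype(int)
b=cv2.resize(s[of[1]:of[1]+75,of[0]:of[0]+100],(640,480),interpolation=cv2.INTER_CUBIC)
def P(X): return tuple(int(v) for v in (proj('scene',[X])[0]-of+.5)*6.4)
a=np.radians(108); R=np.array([[np.cos(a),-np.sin(a)],[np.sin(a),np.cos(a)]])
c=np.array([P((*(R@[i*.066,j*.05]+o['position'][:2]),z+.014)) for i,j in((1,1),(1,-1),(-1,-1),(-1,1))])
cv2.polylines(b,[c],True,(0,255,0),1); cv2.imwrite('pics/s13.png',b)
E
python3 way.py "453 131 118 90.8"
```

```text
now [ 462.9 -271.5  123.6] yaw 108.0 t 37.82 F [ 1.4 -1.1  1.3] g 0.171 q7 0.72
cmd [ 460.8 -270.3  117.6] 108.0
OFF [[19,6,0],[49,15,0],[83,25,0],[113,34,0],[128,39,0]] ROLL [0.01, 0.04, 0.07, 0.09, 0.1]
OFF [[20,4,0],[50,10,0],[85,17,0],[115,23,0],[131,26,0]] ROLL [0.01, 0.04, 0.07, 0.09, 0.1]
OFF [[20,2,0],[51,5,0],[86,8,0],[117,11,0],[133,13,0]] ROLL [0.01, 0.04, 0.07, 0.09, 0.1]
-- at 453 131 118 90.8
```

View pics/s13.png

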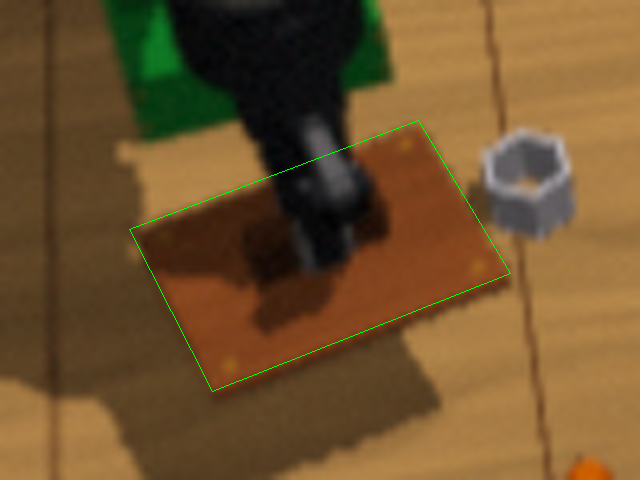

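Lid is held level and centred on the tool (overlay matches the plate's edges). Carrying it over the case.

Emit:
send_rows(offset=[[19,6,0],[49,15,0],[83,25,0],[113,34,0],[128,39,0]], roll=[0.01,0.04,0.07,0.09,0.1])

```text
clock: 38.23
position: [0.4578, -0.1327, 0.1179]
ee_rot: [0.626, 0.78, 0.0, -0.001]
ft_force: [0.5, 0.3, -0.9]
grip_width: 0.171
```

Emit:
send_rows(offset=[[20,4,0],[50,10,0],[85,17,0],[115,23,0],[131,26,0]], roll=[0.01,0.04,0.07,0.09,0.1])

```text
clock: 38.65
position: [0.4551, 0.0005, 0.1181]
ee_rot: [0.664, 0.747, 0.0, -0.0]
ft_force: [0.1, 0.8, -0.8]
grip_width: 0.177
```

Emit:
send_rows(offset=[[20,2,0],[51,5,0],[86,8,0],[117,11,0],[133,13,0]], roll=[0.01,0.04,0.07,0.09,0.1])

```text
clock: 39.07
position: [0.4524, 0.1343, 0.1182]
ee_rot: [0.701, 0.713, 0.0, -0.0]
ft_force: [-0.3, 0.3, -1.4]
grip_width: 0.17
```

Emit:
send_rows(offset=[[0,0,8],[0,0,20],[0,0,32],[0,0,40],[0,0,43]], roll=[0,0,0,0,0])

```text
clock: 39.48
position: [0.4525, 0.1294, 0.0736]
ee_rot: [0.702, 0.712, -0.001, -0.001]
ft_force: [-0.0, -0.3, -1.7]
grip_width: 0.173
```

Emit:
send_rows(offset=[[0,0,3],[0,0,6],[0,0,9],[0,0,11],[0,0,13]], roll=[0,0,0,0,0])

```text
clock: 39.9
position: [0.4537, 0.1304, 0.0624]
ee_rot: [0.702, 0.712, 0.0, 0.0]
ft_force: [0.6, -0.6, -1.3]
grip_width: 0.172
```

Emit:
send_rows(offset=[[0,0,1],[0,0,2],[0,0,4],[0,0,5],[0,0,6]], roll=[0,0,0,0,0])

```text
clock: 40.32
position: [0.4535, 0.1304, 0.0566]
ee_rot: [0.702, 0.712, -0.0, 0.0]
ft_force: [-8.3, -2.7, 20.2]
grip_width: 0.17
```

Emit:
send_rows(offset=[[0,0,-1],[0,0,-1],[0,0,-1],[0,0,-1],[0,0,-1]], roll=[0,0,0,0,0])

```text
clock: 40.73
position: [0.4534, 0.1303, 0.0572]
ee_rot: [0.702, 0.712, -0.0, -0.0]
ft_force: [0.5, -0.4, -1.3]
grip_width: 0.173
```

Emit:
send_rows(offset=[[0,0,0],[0,0,0],[0,0,0],[0,0,0],[0,0,0]], roll=[0,0,0,0,0], jaw=0.5)

```text
clock: 41.15
position: [0.4536, 0.1304, 0.0574]
ee_rot: [0.702, 0.712, 0.0, 0.0]
ft_force: [-0.2, -0.2, 0.7]
grip_width: 0.503
```

Emit:
send_rows(offset=[[0,0,-6],[0,0,-20],[0,0,-50],[0,0,-85],[0,0,-110]], roll=[0,0,0,0,0])

```text
clock: 41.57
position: [0.4538, 0.1308, 0.1703]
ee_rot: [0.702, 0.713, 0.001, 0.0]
ft_force: [1.7, 0.0, 1.0]
grip_width: 0.501
```

Emit:
send_rows(offset=[[-20,0,0],[-50,0,0],[-85,0,0],[-115,0,0],[-135,0,0]], roll=[0,0,0,0,0])

```text
clock: 41.98
position: [0.4553, -0.0077, 0.1679]
ee_rot: [0.703, 0.712, -0.0, 0.0]
ft_force: [1.1, -0.3, -0.4]
grip_width: 0.502
```

Emit:
send_rows(offset=[[-20,0,0],[-50,0,0],[-85,0,0],[-115,0,0],[-135,0,0]], roll=[0,0,0,0,0])

```text
clock: 42.4
position: [0.4571, -0.1428, 0.1679]
ee_rot: [0.703, 0.712, -0.0, 0.0]
ft_force: [-0.3, -0.3, 0.7]
grip_width: 0.503
```

Run:
```python
from h import *
for n in('top','scene'):
    im,D=snap(n); v,u=np.mgrid[0:400,0:640]; X=pts(n,np.c_[u.ravel(),v.ravel()],D.ravel())
    near=np.hypot(X[:,0]-.453,X[:,1]-.131)<.085
    for nm,lo,hi in(('plate',.046,.06),('bar',.07,.09)):
        k=near&(X[:,2]>lo)&(X[:,2]<hi); A=np.c_[X[k,:2]-[.453,.131],np.ones(k.sum())]; f=np.linalg.lstsq(A,X[k,2],rcond=None)[0]
        print(n,nm,'z',np.median(X[k,2]).round(4),'tilt',f[:2].round(3),[np.round(q,1) for q in cv2.minAreaRect((X[k,:2]*1000).astype(np.float32))])
    k=(np.hypot(X[:,0]-.748,X[:,1]+.016)<.06)&(X[:,2]>.004); print(n,'mirror',X[k].mean(0).round(4))
    z0=pts(n,np.c_[u.ravel(),v.ravel()],D.ravel())
im,_=load('scene'); cv2.imwrite('pics/s14.png',cv2.resize(im[170:330,190:500],(800,413),interpolation=cv2.INTER_CUBIC))
```

```text
top plate z 0.0515 tilt [-0.001 -0.   ] [array([451.6, 129.4]), array([100.3, 130.3]), np.float64(0.5)]
top bar z 0.0768 tilt [0.047 0.011] [array([451.2, 129.6]), array([16.2, 58.9]), np.float64(2.4)]
top mirror [ 0.7407 -0.0132  0.0396]
scene plate z 0.0525 tilt [-0.002  0.002] [array([452.6, 129.1]), array([107.3, 132.7]), np.float64(1.6)]
scene bar z 0.0777 tilt [-0.105  0.004] [array([455.1, 129. ]), array([21.6, 60.3]), np.float64(4.1)]
scene mirror [ 0.7517 -0.0142  0.0296]
```

View pics/s14.png

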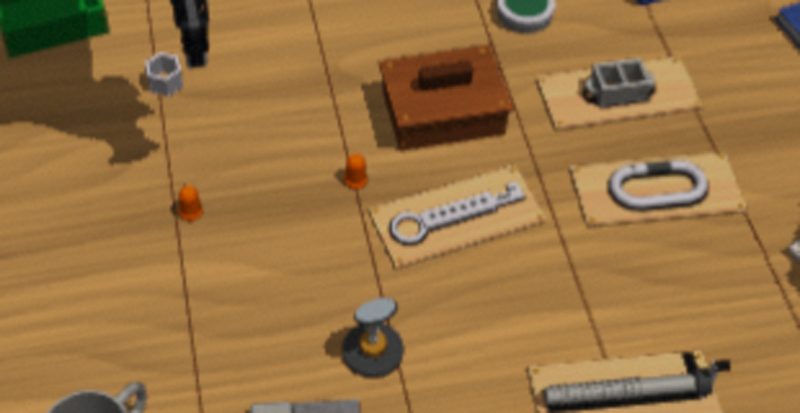

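```bash
python3 -c "
from workcell import manip; print(manip.hand_in())"
```

```text
the job is handed in; nothing more can be done
None
```

The job is handed in. I placed the belay device, nut tool and carabiner flat on their own boards, in that order. I then lowered the tester upright into its case until it touched the floor, released it, and put the lid on. The robot's clock stood at about 42 s of the 138 s allowed.

- **Lid:** the last look showed it level, with the plate's top at 51.5 to 52.5 mm (52 mm means fully closed).
- **Boards:** the nut tool is within about 1 mm of its silhouette. The belay device sits about 2 mm off along its length. The carabiner was within about 2 mm in most readings and looked lined up in the close view, but its pixel estimates scattered by up to 6 mm. The two cameras disagreed by 2 to 4 mm on the raised things.
- **Tester:** a close look before closing the lid showed it flat and right way up. A depth-fit script meant to confirm its outline caught the case walls as well, so only that fit's height (about 32 mm, as expected) was of any use.
- **Mirror:** I never went near it and it looks untouched, but I did not compare its position numerically with the start.
- **Forces:** the highest force reported was about 28 N, when the tester was set down, against limits of 40 N pressing and 120 N at the wrist.

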